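# Load the sample shuttle and lock it under the hood

### The arm

A 7-joint arm with a two-finger parallel gripper is mounted at the origin on a cart in front of the work surface, level with it; the furniture and walls round the work are solid. World frame = base frame: x ahead of the robot, y to its left, z up, the work surface at z = 0. Lengths are in m, angles in rad, forces in N, time in s.
With the tool pointing down it reaches from about 0.4 to 0.925 m from the base axis. Payload 4.1 kg.
Tool frame: the origin (TCP) lies at the very end of the fingers, on their centre line; the grasp point (between the pads) lies 19 mm behind it; z points along the fingers, y is the direction in which the jaws open and shut (so a half turn about z gives the same grasp; the last joint's range is limited). The gripper opens to 85 mm and grips with 20 to 120 N. Pads are 22 mm wide; open, the fingers measure 114 mm over their backs; the gripper's body (76 mm by 85 mm) begins 54 mm behind the grasp point. The pads swing forward as they close: fully open they stand 13 mm farther back than shut.
Start: joints at [-0.099, 0.398, 0.045, 1.537, -0.019, 1.207, -0.051], TCP at [0.65, 0, 0.231] pointing down, gripper open.
Joint ranges: [-2.82, 2.82], [-0.49, 2.23], [-1.37, 1.46], [0, 2.46], [-1.36, 4.5], [0.23, 2], [-2.94, 2.94]. Speed limits (rad/s): [2.57, 2.57, 3.14, 3.14, 3.14, 3.14, 3.14].

### API

Orientations are given as a rotation vector (axis times angle).
In Python, from plant import ctrl, optics gives the robot as it stands.
- The arm moves only by the tool play_rows, never from a script. Its argument "moves" is a list of rows, each an object of numbers: "x", "y", "z": the shift along the tool's x, y, z in cm; "wx", "wy", "wz": the turn, a rotation vector about the tool's x, y, z in rad; "grip": the finger opening in cm, from 0 to 8.54. In form: [{"x": .., "y": .., "z": .., "wx": .., "wy": .., "wz": .., "grip": ..}, ...]. A call has exactly 8 rows; each row is the pose to reach, as a shift and turn from the pose commanded when the call began, along the tool's axes at that moment; what a row does not reach only later rows make up. A row lasts 1/10 s, in which the tool goes at most 50 mm and 8.59 degrees, less where a joint would pass 70% of its speed; a pose out of reach is approached as far as the arm can. A call with a gripper value outside its range is refused whole. The fingers move at their own pace and stop on an object; "force" is the grip in N (left out, the last holds). Time passes only in rows, so rows that repeat a pose let the fingers close, or fill a call up. It gives the time, the measured TCP pose, the force and the opening at its end, in the units of the state.
- ctrl.sense(): the state, without advancing time (a new reading comes with each control period).
- optics.snapshot(name): name is "scene" or "side" or "wrist"; returns a dict with "pixels" (400x640x3 uint8, blue, green, red), "depth" (400x640 float32, m along the optical axis (not along the pixel's ray), 0 where there is no reading), "fx", "fy", "cx", "cy" (pixels), "k1" (the pictures are not rectified: a ray, as slopes to the right and down, at radius r is drawn at 1 + k1 r^2 times it, then the intrinsics apply), "cam_to_world" (4x4, takes a point from camera to world coordinates). Camera axes: x right, y up, looking along -z (the intrinsics and any distortion apply to the point x, -y, -z); pixel columns grow to the right and rows downward; lengths in m; the calibration is good to about 2 mm. A picture is of the moment at which its call begins.
- ctrl.hand_in(): hands the job in, once; it reports no verdict.
Trained networks look in a picture, given as the dict that the camera call returned (one of the last four; its "shot" number tells which), for a name from the list of things; names that differ only in an ending like _2 or _b are one class to them, and where a whole thing is asked for, a point or a joint stands for the part that bears it (a point fixed in the world has none). Each returns a list of dicts, best first, with "confidence" (0 to 1); they miss things now and then, are a little off and sometimes report something else, mostly with a low value. They report only what shows in the picture. A call takes as long as a camera call. They do not tell look-alikes from the thing itself.
- optics.spot_in(picture, label): "uv" ([column, row] in pixels, amid what is visible of it).
The state is a dict: "t": time; "joint_positions": joint angles; "joint_vel": joint speeds; "tau": joint torques, N m; "eef_pos": TCP position; "tcp_rot": TCP orientation; "force": force on the tool from outside, world axes, zero at the start; "moment": the same for the moment, N m; "finger_gap": finger opening in m.
Only numpy, scipy, OpenCV 4.12 (cv2) and the standard library are available. Lean on these libraries where they do the work, as an engineer would, in place of code of your own. Each camera call takes 0.05 s, during which the arm holds its last target. There are 200 camera calls.

### The job

Load the sample shuttle: swing the red cam lever fully out to free the shuttle, pull the shuttle by its black post all the way out from under the hood to its stop, then fit every sample holder standing on the bench into a slot of its own: T-foot straight down through the slot until the canister rests on the plate, then a quarter turn so that the foot holds it under the plate. When all are in, push the shuttle fully home under the hood and swing the cam lever fully back to lock it; leave the other things on the bench as they are.

Things in the scene. Friction and masses are not known exactly. Their poses are not given: they have to be found in the camera images.
- bed: fixed bed of the sample shuttle, white and aluminium, 500 mm (x) by 136 mm, rails 34 mm high; origin at the centre of its underside, x along the bed, away from the robot, to the hood. The clear hood (fixed, 130 mm wide, 111 mm high, with a grey block and lamp on it to 125 mm; underside 106 mm over the bench) covers x from +52 to +250 mm
- shuttle (a joint): position of the aluminium shuttle plate (250 x 90 x 8 mm) on the bed, m: 0 = fully home, 0.225 = pulled out (bed -x) to its stop. 2.5 N of friction; the locked lever bars it. Its slots, all alike, are 56 mm long (along the bed) by 32 mm, cut through, 24 mm of room below. Fitted holder: canister on the plate, origin 23 mm below the plate's top, its x across the bed (either way)
- cam_lever (a joint): angle of the red cam lever about its vertical pivot, rad: 0 = locked (tongue across the front end of the plate), 1.57 = fully out, free (knob to the right of the bed); grows anticlockwise seen from above. Stays where it is left, takes about 2 N at the knob; locks only while the shuttle is fully home
- lever_knob (a point): point on the axis of the lever's red upright round knob (20 mm diameter, from 42 to 88 mm above the bench), 70 mm above the bench, 75 mm from the pivot
- lever_hinge (a point): point on the vertical pivot axis of the cam lever, 45 mm above the bench
- pull_post (a point): point on the axis of the black upright round post on the plate's front end that moves the shuttle (20 mm diameter, 44 to 90 mm above the bench), 70 mm above the bench. Its frame moves with the plate: x along the bed to the hood, y across. The plate's top is 26 mm lower; its three slots are centred 70, 135 and 200 mm along this x (y = 0)
- holder_1: sample holder, may be absent; stands upright, about 0.3 kg, heavy foot. From its underside: steel T-foot 52 mm (its x) by 28 mm (its y), heights 0-12 mm; neck 26 mm diameter to 23 mm; grey canister 46 mm diameter to 39 mm; flat orange wing grip 40 mm (x) by 14 mm (y), parallel to the foot, to 73 mm. Origin: centre of the foot's underside, z up along the axis
- holder_2: sample holder, may be absent; stands upright, about 0.3 kg, heavy foot. From its underside: steel T-foot 52 mm (its x) by 28 mm (its y), heights 0-12 mm; neck 26 mm diameter to 23 mm; grey canister 46 mm diameter to 39 mm; flat orange wing grip 40 mm (x) by 14 mm (y), parallel to the foot, to 73 mm. Origin: centre of the foot's underside, z up along the axis
- holder_3: sample holder, may be absent; stands upright, about 0.3 kg, heavy foot. From its underside: steel T-foot 52 mm (its x) by 28 mm (its y), heights 0-12 mm; neck 26 mm diameter to 23 mm; grey canister 46 mm diameter to 39 mm; flat orange wing grip 40 mm (x) by 14 mm (y), parallel to the foot, to 73 mm. Origin: centre of the foot's underside, z up along the axis
- film_box: bystander: white and green carton 60 x 115 x 58 mm, origin centre of underside
- beaker_100: bystander: small clear beaker 54 x 58 x 70 mm, origin centre of underside
- tape_roll: bystander: yellow roll of tape lying flat 59 x 59 x 19 mm, origin centre of underside
Things that resemble listed ones, but are neither listed nor needed, are in the scene too. Leave any brown look-alike of the holder_1 alone.

How it is judged:
By the outcome, as a careful person would: the job done as asked, in the order asked, and still so for the second after the job is handed in, with the robot touching nothing.
Of holder_1, holder_2, holder_3 only 2 to 3 are there at a start; the rules pass over those that are not, and their reading is None.
At some moment in a run one of holder_1, holder_2, holder_3 may be knocked a few centimetres aside while the robot is not near it.
It also fails if it takes over 210 s, if anything falls off the work surface, if the arm or the gripper's body presses on something with over 40 N, if the wrist force passes 120 N, or if a joint passes its speed limit or range.

## Working session

There is one attempt and no reset: what is moved stays moved. The work goes in short steps, Python scripts to look and compute and a tool call to move; the robot and the scene stay as the last step left them, time stands still between calls to the robot, and variables do not carry over. Pictures are saved under pics/ and viewed, about 12 in all and at most 16, crops included, and the job is handed in when it is done.

Besides the shell and the picture viewer there is one more tool, called after "Call:" as name(argument=value, ...) on one line, values as JSON. play_rows: Moves the arm, as the interface text tells. Its arguments: {"type":"object","properties":{"moves":{"type":"array","items":{"type":"object","properties":{"x":{"type":"number"},"y":{"type":"number"},"z":{"type":"number"},"wx":{"type":"number"},"wy":{"type":"number"},"wz":{"type":"number"},"grip":{"type":"number"}}}},"force":{"type":"number"}},"required":["moves"]}

```bash
ls; mkdir -p pics; cat > h.py <<'E'
import numpy as np, cv2
from plant import ctrl, optics
def ray(p,uv):
    u=np.array([(uv[0]-p["cx"])/p["fx"],(uv[1]-p["cy"])/p["fy"]]);s=u.copy()
    for _ in range(20): s=u/(1+p["k1"]*(s@s))
    return s
def world(p,uv,d):
    s=ray(p,uv);M=np.array(p["cam_to_world"]);return (M@np.array([s[0]*d,-s[1]*d,-d,1]))[:3]
def atz(p,uv,z):
    M=np.array(p["cam_to_world"]);a=M[:3,3];b=world(p,uv,1.0);return a+(b-a)*(z-a[2])/(b[2]-a[2])
def dep(p,uv):
    c,r=int(round(uv[0])),int(round(uv[1]));w=p["depth"][max(r-2,0):r+3,max(c-2,0):c+3];w=w[w>0];return np.median(w) if w.size else 0
def cloud(p):
    D=p["depth"];r,c=np.mgrid[0:D.shape[0],0:D.shape[1]]
    u=np.stack([(c-p["cx"])/p["fx"],(r-p["cy"])/p["fy"]],-1);s=u.copy()
    for _ in range(10): s=u/(1+p["k1"]*(s**2).sum(-1,keepdims=True))
    M=np.array(p["cam_to_world"]);P=np.stack([s[...,0]*D,-s[...,1]*D,-D],-1)@M[:3,:3].T+M[:3,3]
    P[D==0]=np.nan;return P
def proj(p,X):
    M=np.linalg.inv(np.array(p["cam_to_world"]));q=M[:3,:3]@np.array(X)+M[:3,3];s=np.array([q[0],-q[1]])/-q[2]
    s=s*(1+p["k1"]*(s@s));return s*[p["fx"],p["fy"]]+[p["cx"],p["cy"]]
E
python3 - <<'E'
from h import *
for n in("scene","side","wrist"):
    p=optics.snapshot(n);cv2.imwrite(f"pics/a_{n}.png",p["pixels"])
    print(n,np.round(p["cam_to_world"],3).tolist(),p["fx"],p["k1"])
    for l in["bed","shuttle","cam_lever","lever_knob","lever_hinge","pull_post","holder_1","film_box","beaker_100","tape_roll"]:
        for o in optics.spot_in(p,l)[:5]:
            d=dep(p,o["uv"]);print(l,np.round(o["uv"]),round(o["confidence"],2),np.round(world(p,o["uv"],d),3))
s=ctrl.sense();print(s)
E
```

```text
pics
scene [[0.796, 0.462, -0.391, 0.196], [-0.605, 0.615, -0.505, -0.637], [0.007, 0.639, 0.769, 0.833], [0.0, 0.0, 0.0, 1.0]] 370.84248510679424 0.007599339930668473
bed [309. 155.] 0.75 [0.687 0.053 0.042]
bed [331. 322.] 0.55 [ 0.421 -0.395  0.017]
shuttle [310. 155.] 0.7 [0.689 0.052 0.043]
shuttle [310. 148.] 0.63 [0.705 0.074 0.048]
cam_lever [291. 161.] 0.57 [0.623 0.059 0.049]
lever_knob [295. 158.] 0.62 [0.664 0.097 0.01 ]
pull_post [313. 143.] 0.77 [0.732 0.092 0.043]
pull_post [327. 320.] 0.37 [ 0.418 -0.382  0.002]
holder_1 [372. 294.] 0.97 [ 0.52  -0.414  0.065]
holder_1 [284. 218.] 0.67 [ 0.49  -0.105  0.045]
holder_1 [301. 245.] 0.6 [ 0.472 -0.207  0.054]
holder_1 [304. 271.] 0.57 [ 0.429 -0.279  0.072]
film_box [342. 221.] 0.72 [ 0.601 -0.213  0.058]
beaker_100 [374. 241.] 0.68 [ 0.645 -0.295  0.022]
tape_roll [298. 245.] 0.64 [ 0.466 -0.205  0.055]
tape_roll [368. 296.] 0.22 [ 0.518 -0.406  0.039]
side [[-0.948, -0.222, 0.228, 0.804], [0.319, -0.643, 0.696, 0.545], [-0.008, 0.733, 0.681, 0.748], [0.0, 0.0, 0.0, 1.0]] 376.44611450252154 -0.06679568017164354
bed [286.
[... 1173 characters left out ...]
.701 0.085 0.09 ]
{'t': 1.65, 'joint_positions': array([-0.09899495,  0.39836733,  0.04505698,  1.53659344, -0.01871201,
        1.20690482, -0.05072539]), 'joint_vel': array([-0.00137359,  0.00110068,  0.00205617,  0.00107845, -0.00075595,
        0.00097553, -0.00017252]), 'tau': array([-4.46229469e-04, -4.75002980e+01,  1.36259537e+00, -2.54517353e+01,
        1.14978416e-02,  9.58671881e-04,  1.07221811e-05]), 'eef_pos': array([6.50035314e-01, 5.74285157e-05, 2.31369889e-01]), 'tcp_rot': array([2.22129153e+00, 2.22146608e+00, 1.87769650e-04]), 'force': array([-0.00347011,  0.25793936,  0.74414896]), 'moment': array([0.0023902 , 0.03698433, 0.0083989 ]), 'finger_gap': 0.08517097812158807}
```

View pics/a_scene.png

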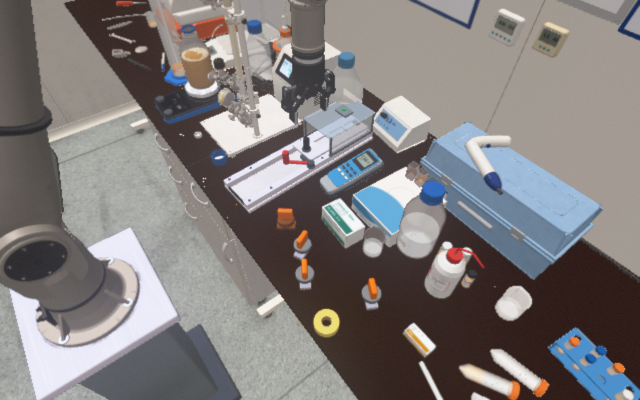

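View pics/a_wrist.png

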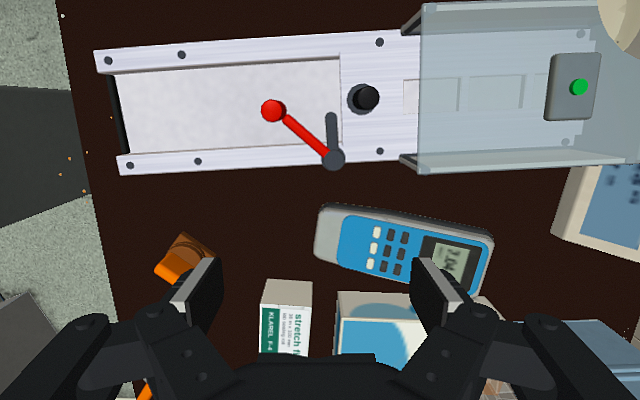

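View pics/a_side.png

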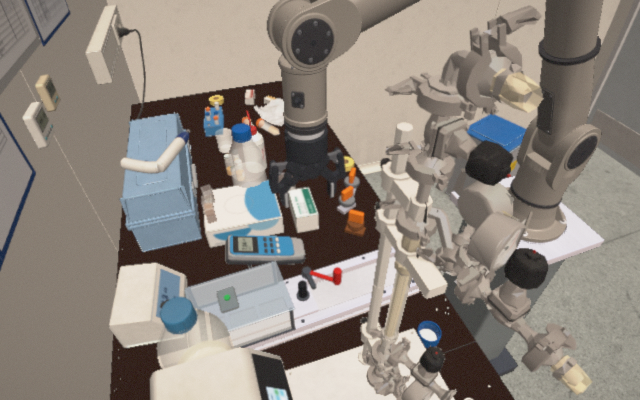

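Scene: the grey holders are at (301,245), (304,271) and (372,294). The brown look-alike at (286,218) is to be left alone. The lever knob is at wrist (272,111), the pivot at (333,158) and the post at (366,97). Next I measure these.

```bash
python3 - <<'E'
from h import *
p=optics.snapshot("wrist");P=cloud(p);I=p["pixels"].astype(int)
b,g,r=I[...,0],I[...,1],I[...,2]
red=(r>120)&(g<60)&(b<60)
def st(n,m):
    q=P[m];q=q[~np.isnan(q).any(1)];print(n,len(q),np.round(q.mean(0),4),"mid",np.round((q.min(0)+q.max(0))/2,4),np.round(q.min(0),3),np.round(q.max(0),3))
z=P[...,2]
st("knobtop",red&(z>.082)); 
blk=(I.max(-1)<60); win=np.zeros_like(blk);win[70:130,335:400]=1
st("posttop",blk&win&(z>.086)&(z<.095))
w2=np.zeros_like(blk);w2[110:175,310:350]=1
st("lever",w2&(z>.036)&(z<.06)&(I.max(-1)<110))
for n,uv,zz in[("hinge",(333,159),.05),("screw1",(108,61),.034),("screw2",(380,42),.034),("screw3",(130,165),.034),("screw4",(380,152),.034),("lamp edge",(420,5),.11)]:
    d=dep(p,uv);print(n,np.round(atz(p,uv,zz),4),np.round(world(p,uv,d),4))
# rail tops yaw fit
m=(abs(z-.034)<.004)&(I.min(-1)>150);q=P[m];print(len(q),q.min(0),q.max(0))
rect=cv2.minAreaRect((q[:,:2]*1000).astype(np.float32));print(rect)
p=optics.snapshot("scene");P=cloud(p)
for uv in[(301,245),(304,271),(372,294)]:
    I=p["pixels"].astype(int);m=np.zeros(I.shape[:2],bool);m[uv[1]-22:uv[1]+18,uv[0]-16:uv[0]+16]=1
    m&=(I[...,2]>150)&(I[...,1]<150)&(I[...,0]<80)&(P[...,2]>.03);q=P[m];q=q[q[:,2]>.067];a=cv2.minAreaRect((q[:,:2]*1000).astype(np.float32));print(uv,len(q),np.round(q.mean(0),3),a)
v=cv2.resize(p["pixels"][200:320,260:400],None,fx=5,fy=5,interpolation=cv2.INTER_CUBIC);cv2.imwrite("pics/b.png",v)
E
```

```text
knobtop 357 [0.6104 0.0722 0.0881] mid [0.6101 0.0719 0.0877] [0.601 0.063 0.085] [0.619 0.081 0.091]
posttop 425 [0.6929 0.0825 0.09  ] mid [0.6931 0.0827 0.0893] [0.684 0.073 0.086] [0.703 0.092 0.092]
lever 786 [0.666  0.0381 0.0495] mid [0.6672 0.0404 0.0458] [0.655 0.01  0.037] [0.679 0.07  0.055]
hinge [0.6665 0.0241 0.05  ] [0.6664 0.0245 0.0528]
screw1 [0.4405 0.1212 0.034 ] [0.4417 0.1209 0.036 ]
screw2 [0.7118 0.1366 0.034 ] [0.7115 0.1363 0.0355]
screw3 [0.4466 0.0158 0.034 ] [0.4479 0.0161 0.0361]
screw4 [0.7174 0.0292 0.034 ] [0.7171 0.0294 0.0353]
lamp edge [0.7263 0.1479 0.11  ] [0.7579 0.1788 0.0013]
13078 [ 0.42621987 -0.16820942  0.03001525] [0.95919689 0.14768757 0.03799888]
((685.9674682617188, 1.1690216064453125), (300.18359375, 542.2850952148438), 84.4132080078125)
(301, 245) 92 [ 0.475 -0.209  0.072] ((465.88702392578125, -219.04522705078125), (94.16873931884766, 22.169801712036133), 54.12576675415039)
(304, 271) 77 [ 0.437 -0.269  0.072] ((438.1352233886719, -267.5759582519531), (36.5926513671875, 12.769275665283203), 59.56380844116211)
(372, 294) 101 [ 0.531 -0.403  0.072] ((532.158203125, -402.7188720703125), (37.71962356567383, 13.900323867797852), 57.387020111083984)
```

View pics/b.png

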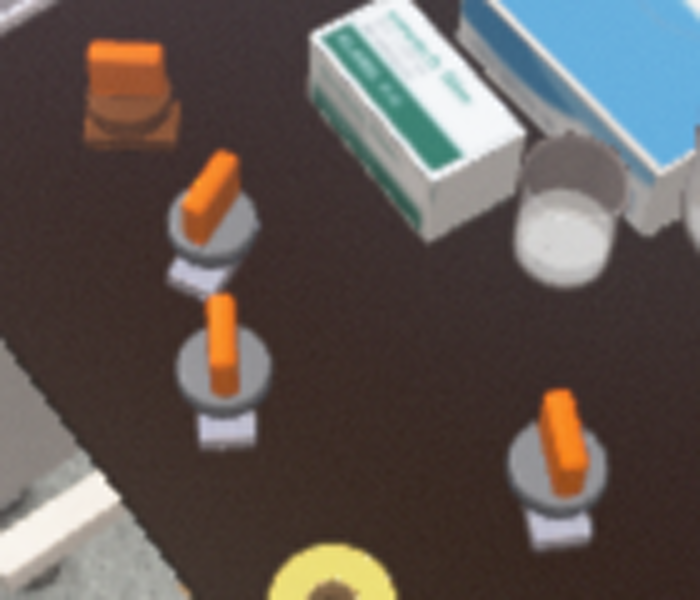

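The crop shows three grey-canister holders with silver feet at crop (210,215), (225,370) and (555,465), plus the brown look-alike at (130,90). Bed yaw is about 3° and the hinge-to-knob distance is 74 mm against 75 mm expected. I'm going to the knob.

Call:
play_rows(moves=[{"x": 3, "y": -2, "z": 3, "grip": 5}, {"x": 6, "y": -3.5, "z": 6, "grip": 5}, {"x": 7.2, "y": -4.0, "z": 9, "grip": 5}, {"x": 7.2, "y": -4.0, "z": 12, "grip": 5}, {"x": 7.2, "y": -4.0, "z": 14, "grip": 5}, {"x": 7.2, "y": -4.0, "z": 16, "grip": 5}, {"x": 7.2, "y": -4.0, "z": 17.1, "grip": 5}, {"x": 7.2, "y": -4.0, "z": 17.1, "grip": 5}], force=25)

```text
invalid input
```

Call:
play_rows(moves=[{"grip": 1.5}, {"grip": 1.5}, {"grip": 1.5}, {"grip": 1.5}, {"grip": 1.5}, {"grip": 1.5}, {"grip": 1.5}, {"grip": 1.5}])

```text
invalid input
```

Call:
play_rows(moves=[{"x": 3, "y": -2, "z": 3, "wx": 0, "wy": 0, "wz": 0, "grip": 5}, {"x": 6, "y": -3.5, "z": 6, "wx": 0, "wy": 0, "wz": 0, "grip": 5}, {"x": 7.2, "y": -4.0, "z": 9, "wx": 0, "wy": 0, "wz": 0, "grip": 5}, {"x": 7.2, "y": -4.0, "z": 12, "wx": 0, "wy": 0, "wz": 0, "grip": 5}, {"x": 7.2, "y": -4.0, "z": 14, "wx": 0, "wy": 0, "wz": 0, "grip": 5}, {"x": 7.2, "y": -4.0, "z": 16, "wx": 0, "wy": 0, "wz": 0, "grip": 5}, {"x": 7.2, "y": -4.0, "z": 17.1, "wx": 0, "wy": 0, "wz": 0, "grip": 5}, {"x": 7.2, "y": -4.0, "z": 17.1, "wx": 0, "wy": 0, "wz": 0, "grip": 5}], force=25)

```text
t: 2.55
eef_pos: [0.6088, 0.0718, 0.0588]
tcp_rot: [-2.22, -2.22, 0.004]
force: [0.5, 0.6, 0.5]
finger_gap: 0.0497
```

Call:
play_rows(moves=[{"x": 0, "y": 0, "z": 0, "wx": 0, "wy": 0, "wz": 0, "grip": 1.5}, {"x": 0, "y": 0, "z": 0, "wx": 0, "wy": 0, "wz": 0, "grip": 1.5}, {"x": 0, "y": 0, "z": 0, "wx": 0, "wy": 0, "wz": 0, "grip": 1.5}, {"x": 0, "y": 0, "z": 0, "wx": 0, "wy": 0, "wz": 0, "grip": 1.5}, {"x": 0, "y": 0, "z": 0, "wx": 0, "wy": 0, "wz": 0, "grip": 1.5}, {"x": 0, "y": 0, "z": 0, "wx": 0, "wy": 0, "wz": 0, "grip": 1.5}, {"x": 0, "y": 0, "z": 0, "wx": 0, "wy": 0, "wz": 0, "grip": 1.5}, {"x": 0, "y": 0, "z": 0, "wx": 0, "wy": 0, "wz": 0, "grip": 1.5}])

```text
t: 3.35
eef_pos: [0.611, 0.0722, 0.0617]
tcp_rot: [2.221, 2.22, 0.003]
force: [-1.6, -0.3, 6.2]
finger_gap: 0.0194
```

Call:
play_rows(moves=[{"x": -0.6, "y": -0.45, "z": 0, "wx": 0, "wy": 0, "wz": 0, "grip": 1.5}, {"x": -1.2, "y": -0.85, "z": 0, "wx": 0, "wy": 0, "wz": 0, "grip": 1.5}, {"x": -2.5, "y": -1.4, "z": 0, "wx": 0, "wy": 0, "wz": 0, "grip": 1.5}, {"x": -3.95, "y": -1.7, "z": 0, "wx": 0, "wy": 0, "wz": 0, "grip": 1.5}, {"x": -5.4, "y": -1.75, "z": 0, "wx": 0, "wy": 0, "wz": 0, "grip": 1.5}, {"x": -6.8, "y": -1.5, "z": 0, "wx": 0, "wy": 0, "wz": 0, "grip": 1.5}, {"x": -8.2, "y": -0.95, "z": 0, "wx": 0, "wy": 0, "wz": 0, "grip": 1.5}, {"x": -8.2, "y": -0.95, "z": 0, "wx": 0, "wy": 0, "wz": 0, "grip": 1.5}])

```text
t: 4.15
eef_pos: [0.5973, -0.0131, 0.0614]
tcp_rot: [-2.221, -2.217, 0.01]
force: [-8.7, -2.9, 14.6]
finger_gap: 0.019
```

Call:
play_rows(moves=[{"x": -0.6, "y": 0.35, "z": 0, "wx": 0, "wy": 0, "wz": 0, "grip": 1.5}, {"x": -1.2, "y": 0.75, "z": 0, "wx": 0, "wy": 0, "wz": 0, "grip": 1.5}, {"x": -1.7, "y": 1.2, "z": 0, "wx": 0, "wy": 0, "wz": 0, "grip": 1.5}, {"x": -2.0, "y": 1.5, "z": 0, "wx": 0, "wy": 0, "wz": 0, "grip": 1.5}, {"x": -2.25, "y": 1.75, "z": 0, "wx": 0, "wy": 0, "wz": 0, "grip": 1.5}, {"x": -2.5, "y": 2.05, "z": 0, "wx": 0, "wy": 0, "wz": 0, "grip": 1.5}, {"x": -2.5, "y": 2.05, "z": 0, "wx": 0, "wy": 0, "wz": 0, "grip": 1.5}, {"x": -2.5, "y": 2.05, "z": 0, "wx": 0, "wy": 0, "wz": 0, "grip": 1.5}])

```text
t: 4.95
eef_pos: [0.6148, -0.0443, 0.0613]
tcp_rot: [-2.225, -2.215, 0.025]
force: [-13.7, -11.0, 18.7]
finger_gap: 0.0173
```

Call:
play_rows(moves=[{"x": 0, "y": 0, "z": 0, "wx": 0, "wy": 0, "wz": 0, "grip": 4.5}, {"x": 0, "y": 0, "z": 0, "wx": 0, "wy": 0, "wz": 0, "grip": 4.5}, {"x": 0, "y": 0, "z": 0, "wx": 0, "wy": 0, "wz": 0, "grip": 4.5}, {"x": 0, "y": 0, "z": -2, "wx": 0, "wy": 0, "wz": 0, "grip": 4.5}, {"x": 0, "y": 0, "z": -5, "wx": 0, "wy": 0, "wz": 0, "grip": 4.5}, {"x": 0, "y": 0, "z": -9, "wx": 0, "wy": 0, "wz": 0, "grip": 4.5}, {"x": -1, "y": 0, "z": -13, "wx": 0, "wy": 0, "wz": 0, "grip": 4.5}, {"x": -1, "y": 0, "z": -13, "wx": 0, "wy": 0, "wz": 0, "grip": 4.5}])

```text
t: 5.75
eef_pos: [0.6253, -0.0461, 0.1968]
tcp_rot: [2.215, 2.214, 0.013]
force: [1.5, -0.7, -0.6]
finger_gap: 0.0451
```

```bash
python3 - <<'E'
from h import *
p=optics.snapshot("wrist");P=cloud(p);I=p["pixels"].astype(int);cv2.imwrite("pics/c.png",p["pixels"])
b,g,r=I[...,0],I[...,1],I[...,2];z=P[...,2]
red=(r>120)&(g<60)&(b<60)
q=P[red&(z>.08)];print(len(q),q.mean(0) if len(q) else 0)
blk=(I.max(-1)<60)&(abs(P[...,0]-.693)<.03)&(abs(P[...,1]-.0825)<.03)&(z>.084)&(z<.1);q=P[blk];print(len(q),q.mean(0))
s=ctrl.sense();print(s["force"],s["joint_positions"],s["eef_pos"])
E
```

```text
444 [ 0.61402478 -0.02849847  0.08752951]
604 [0.69292759 0.08162319 0.08975627]
[-0.20819201  0.64404234 -0.68786585] [-0.0260249   0.37900741  0.03920173  1.65071869 -0.01608408  1.1050287
  0.01730783] [ 0.6234287  -0.04528488  0.19366007]
```

View pics/c.png

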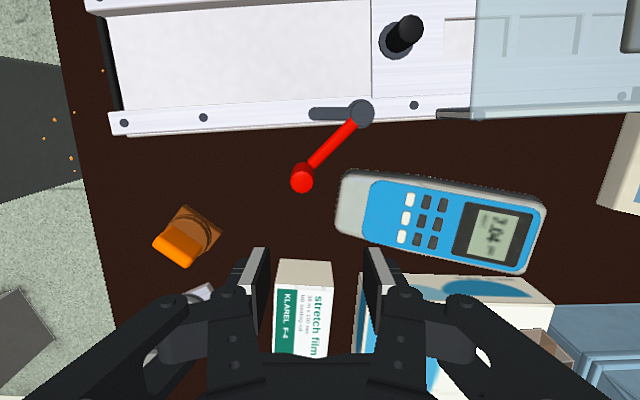

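The knob is at (301,181), about 86° round, and the tongue isn't quite parallel to the bed. I'll regrip with the jaws along the tangent and push to the stop.

Call:
play_rows(moves=[{"x": 0.5, "y": -0.3, "z": 2, "wx": 0, "wy": 0, "wz": 0.13, "grip": 4.5}, {"x": 1.0, "y": -0.6, "z": 4, "wx": 0, "wy": 0, "wz": 0.26, "grip": 4.5}, {"x": 1.7, "y": -0.95, "z": 6, "wx": 0, "wy": 0, "wz": 0.4, "grip": 4.5}, {"x": 1.7, "y": -0.95, "z": 7, "wx": 0, "wy": 0, "wz": 0.53, "grip": 4.5}, {"x": 1.7, "y": -0.95, "z": 9, "wx": 0, "wy": 0, "wz": 0.66, "grip": 4.5}, {"x": 1.7, "y": -0.95, "z": 11, "wx": 0, "wy": 0, "wz": 0.75, "grip": 4.5}, {"x": 1.7, "y": -0.95, "z": 13, "wx": 0, "wy": 0, "wz": 0.75, "grip": 4.5}, {"x": 1.7, "y": -0.95, "z": 13, "wx": 0, "wy": 0, "wz": 0.75, "grip": 3}])

```text
t: 6.6
eef_pos: [0.6079, -0.027, 0.0559]
tcp_rot: [-2.877, -1.254, 0.012]
force: [1.6, -1.4, -1.0]
finger_gap: 0.0319
```

Call:
play_rows(moves=[{"x": 0, "y": 0, "z": 0, "wx": 0, "wy": 0, "wz": 0, "grip": 1.5}, {"x": 0, "y": 0, "z": 0, "wx": 0, "wy": 0, "wz": 0, "grip": 1.5}, {"x": 0, "y": 0, "z": 0, "wx": 0, "wy": 0, "wz": 0, "grip": 1.5}, {"x": 0, "y": 0, "z": 0, "wx": 0, "wy": 0, "wz": 0, "grip": 1.5}, {"x": 0, "y": 0.3, "z": 0, "wx": 0, "wy": 0, "wz": 0, "grip": 1.5}, {"x": 0, "y": 0.6, "z": 0, "wx": 0, "wy": 0, "wz": 0, "grip": 1.5}, {"x": 0, "y": 0.9, "z": 0, "wx": 0, "wy": 0, "wz": 0, "grip": 1.5}, {"x": 0, "y": 0.9, "z": 0, "wx": 0, "wy": 0, "wz": 0, "grip": 1.5}])

```text
t: 7.4
eef_pos: [0.615, -0.0336, 0.059]
tcp_rot: [-2.877, -1.254, 0.01]
force: [-5.5, 1.0, -13.4]
finger_gap: 0.0191
```

Call:
play_rows(moves=[{"x": 0, "y": 0.2, "z": 0, "wx": 0, "wy": 0, "wz": 0, "grip": 1.5}, {"x": 0, "y": 0.4, "z": 0, "wx": 0, "wy": 0, "wz": 0, "grip": 1.5}, {"x": 0, "y": 0.5, "z": 0, "wx": 0, "wy": 0, "wz": 0, "grip": 1.5}, {"x": 0, "y": 0.5, "z": 0, "wx": 0, "wy": 0, "wz": 0, "grip": 1.5}, {"x": 0, "y": 0.5, "z": 0, "wx": 0, "wy": 0, "wz": 0, "grip": 1.5}, {"x": 0, "y": 0.5, "z": 0, "wx": 0, "wy": 0, "wz": 0, "grip": 1.5}, {"x": 0, "y": 0.5, "z": 0, "wx": 0, "wy": 0, "wz": 0, "grip": 1.5}, {"x": 0, "y": 0.5, "z": 0, "wx": 0, "wy": 0, "wz": 0, "grip": 1.5}])

```text
t: 8.2
eef_pos: [0.6161, -0.035, 0.059]
tcp_rot: [-2.872, -1.253, 0.016]
force: [-10.8, 4.5, -8.4]
finger_gap: 0.0196
```

Call:
play_rows(moves=[{"x": 0, "y": -0.5, "z": 0, "wx": 0, "wy": 0, "wz": 0, "grip": 4.5}, {"x": 0, "y": -0.5, "z": 0, "wx": 0, "wy": 0, "wz": 0, "grip": 4.5}, {"x": 0, "y": -0.5, "z": -2, "wx": 0, "wy": 0, "wz": 0, "grip": 4.5}, {"x": 0, "y": -0.5, "z": -5, "wx": 0, "wy": 0, "wz": 0.14, "grip": 4.5}, {"x": 0, "y": -0.5, "z": -8, "wx": 0, "wy": 0, "wz": 0.29, "grip": 4.5}, {"x": 0, "y": -0.5, "z": -11, "wx": 0, "wy": 0, "wz": 0.44, "grip": 4.5}, {"x": 0, "y": -0.5, "z": -13, "wx": 0, "wy": 0, "wz": 0.58, "grip": 4.5}, {"x": 0, "y": -0.5, "z": -13, "wx": 0, "wy": 0, "wz": 0.72, "grip": 4.5}])

```text
t: 9.0
eef_pos: [0.6233, -0.0351, 0.1976]
tcp_rot: [3.137, 0.148, 0.023]
force: [-0.3, 0.3, -0.5]
finger_gap: 0.045
```

Call:
play_rows(moves=[{"x": 0, "y": 0, "z": 0, "wx": 0, "wy": 0, "wz": 0.05, "grip": 4.5}, {"x": 0, "y": 0, "z": 0, "wx": 0, "wy": 0, "wz": 0.05, "grip": 4.5}, {"x": 0, "y": 0, "z": 0, "wx": 0, "wy": 0, "wz": 0.05, "grip": 4.5}, {"x": 0, "y": 0, "z": 0, "wx": 0, "wy": 0, "wz": 0.05, "grip": 4.5}, {"x": 0, "y": 0, "z": 0, "wx": 0, "wy": 0, "wz": 0.05, "grip": 4.5}, {"x": 0, "y": 0, "z": 0, "wx": 0, "wy": 0, "wz": 0.05, "grip": 4.5}, {"x": 0, "y": 0, "z": 0, "wx": 0, "wy": 0, "wz": 0.05, "grip": 4.5}, {"x": 0, "y": 0, "z": 0, "wx": 0, "wy": 0, "wz": 0.05, "grip": 4.5}])

```text
t: 9.8
eef_pos: [0.6181, -0.0342, 0.1902]
tcp_rot: [3.141, 0.08, -0.0]
force: [0.1, -1.3, 0.4]
finger_gap: 0.0447
```

```bash
cat >> h.py <<'E'
from scipy.spatial.transform import Rotation as R
def yaw(s=None):
    s=s or ctrl.sense();m=R.from_rotvec(s["tcp_rot"]).as_matrix();return np.degrees(np.arctan2(m[1,1],m[0,1]))
def go(X,yawdeg=None):
    "shift (cm) in tool axes from measured pose to TCP X, and wz"
    s=ctrl.sense();m=R.from_rotvec(s["tcp_rot"]).as_matrix();print("pos",np.round(s["eef_pos"],4),"yaw",round(yaw(s),2),"rot tilt",np.round(m[:,2],3),"j7",round(s["joint_positions"][6],2))
    print(" shift cm",np.round(m.T@(np.array(X)-s["eef_pos"])*100,2))
    if yawdeg is not None:
        d=-(yawdeg-yaw(s));d=(d+90)%180-90;print(" wz",round(np.radians(d),3),"or",round(np.radians(d-np.sign(d)*180),3))
E
python3 -c "
from h import *
go([.6929,.082,.06],-87)
p=optics.snapshot('wrist');P=cloud(p);I=p['pixels'].astype(int);z=P[...,2]
red=(I[...,2]>120)&(I[...,1]<60)&(I[...,0]<60);q=P[red&(z>.08)];print(q.mean(0));cv2.imwrite('pics/d.png',p['pixels'])"
```

```text
pos [ 0.6181 -0.0342  0.1902] yaw -87.08 rot tilt [-0. -0. -1.] j7 -1.4
 shift cm [  8.06 -11.22  13.02]
 wz -0.001 or 3.14
[ 0.61772456 -0.03277428  0.08864239]
```

Lever at about 89.8° and knob at (0.618,-0.033), so it is fully out. Now the post.

Call:
play_rows(moves=[{"x": 2.5, "y": -4, "z": 1, "wx": 0, "wy": 0, "wz": 0, "grip": 4.5}, {"x": 5.5, "y": -8, "z": 2, "wx": 0, "wy": 0, "wz": 0, "grip": 4.5}, {"x": 8.05, "y": -11.2, "z": 3, "wx": 0, "wy": 0, "wz": 0, "grip": 4.5}, {"x": 8.05, "y": -11.2, "z": 6, "wx": 0, "wy": 0, "wz": 0, "grip": 4.5}, {"x": 8.05, "y": -11.2, "z": 9, "wx": 0, "wy": 0, "wz": 0, "grip": 4.5}, {"x": 8.05, "y": -11.2, "z": 11.5, "wx": 0, "wy": 0, "wz": 0, "grip": 4.5}, {"x": 8.05, "y": -11.2, "z": 12.8, "wx": 0, "wy": 0, "wz": 0, "grip": 4.5}, {"x": 8.05, "y": -11.2, "z": 12.8, "wx": 0, "wy": 0, "wz": 0, "grip": 4.5}])

```text
t: 10.65
eef_pos: [0.6913, 0.0817, 0.0601]
tcp_rot: [3.14, 0.08, -0.006]
force: [-0.0, 0.5, 0.3]
finger_gap: 0.0453
```

Call:
play_rows(moves=[{"x": 0, "y": 0, "z": 0, "wx": 0, "wy": 0, "wz": 0, "grip": 1.5}, {"x": 0, "y": 0, "z": 0, "wx": 0, "wy": 0, "wz": 0, "grip": 1.5}, {"x": 0, "y": 0, "z": 0, "wx": 0, "wy": 0, "wz": 0, "grip": 1.5}, {"x": 0, "y": 0, "z": 0, "wx": 0, "wy": 0, "wz": 0, "grip": 1.5}, {"x": 0, "y": 0, "z": 0, "wx": 0, "wy": 0, "wz": 0, "grip": 1.5}, {"x": 0, "y": 0, "z": 0, "wx": 0, "wy": 0, "wz": 0, "grip": 1.5}, {"x": 0, "y": 0, "z": 0, "wx": 0, "wy": 0, "wz": 0, "grip": 1.5}, {"x": 0, "y": 0, "z": 0, "wx": 0, "wy": 0, "wz": 0, "grip": 1.5}], force=50)

```text
t: 11.45
eef_pos: [0.6942, 0.0824, 0.0644]
tcp_rot: [-3.139, -0.08, -0.005]
force: [-1.1, 0.9, 6.0]
finger_gap: 0.0181
```

```bash
python3 -c "
from h import *
s=ctrl.sense();print(s['force'],s['finger_gap']);go([.6929-.2247,.082-.0118,.062],-87)"
```

```text
[-1.129061    0.92281083  6.04718059] 0.018058208507725125
pos [0.6942 0.0824 0.0644] yaw -87.07 rot tilt [ 0.003  0.001 -1.   ] j7 -1.54
 shift cm [-22.63   0.07   0.16]
 wz -0.001 or 3.14
```

Call:
play_rows(moves=[{"x": -1, "y": 0, "z": 0, "wx": 0, "wy": 0, "wz": 0, "grip": 1.5}, {"x": -3, "y": 0, "z": 0, "wx": 0, "wy": 0, "wz": 0, "grip": 1.5}, {"x": -6, "y": 0, "z": 0, "wx": 0, "wy": 0, "wz": 0, "grip": 1.5}, {"x": -9, "y": 0, "z": 0, "wx": 0, "wy": 0, "wz": 0, "grip": 1.5}, {"x": -12, "y": 0, "z": 0, "wx": 0, "wy": 0, "wz": 0, "grip": 1.5}, {"x": -15, "y": 0, "z": 0, "wx": 0, "wy": 0, "wz": 0, "grip": 1.5}, {"x": -18, "y": 0, "z": 0, "wx": 0, "wy": 0, "wz": 0, "grip": 1.5}, {"x": -20, "y": 0, "z": 0, "wx": 0, "wy": 0, "wz": 0, "grip": 1.5}])

```text
t: 12.25
eef_pos: [0.4946, 0.0714, 0.0643]
tcp_rot: [-3.14, -0.08, -0.012]
force: [4.5, 0.1, 6.2]
finger_gap: 0.0181
```

Call:
play_rows(moves=[{"x": -1, "y": 0, "z": 0, "wx": 0, "wy": 0, "wz": 0, "grip": 1.5}, {"x": -1.6, "y": 0, "z": 0, "wx": 0, "wy": 0, "wz": 0, "grip": 1.5}, {"x": -2.2, "y": 0, "z": 0, "wx": 0, "wy": 0, "wz": 0, "grip": 1.5}, {"x": -2.7, "y": 0, "z": 0, "wx": 0, "wy": 0, "wz": 0, "grip": 1.5}, {"x": -3.1, "y": 0, "z": 0, "wx": 0, "wy": 0, "wz": 0, "grip": 1.5}, {"x": -3.3, "y": 0, "z": 0, "wx": 0, "wy": 0, "wz": 0, "grip": 1.5}, {"x": -3.3, "y": 0, "z": 0, "wx": 0, "wy": 0, "wz": 0, "grip": 1.5}, {"x": -3.3, "y": 0, "z": 0, "wx": 0, "wy": 0, "wz": 0, "grip": 1.5}])

```text
t: 13.05
eef_pos: [0.4696, 0.07, 0.0644]
tcp_rot: [-3.14, -0.079, -0.033]
force: [18.3, -0.4, -12.2]
finger_gap: 0.018
```

Call:
play_rows(moves=[{"x": 0.7, "y": 0, "z": 0, "wx": 0, "wy": 0, "wz": 0, "grip": 4.5}, {"x": 0.7, "y": 0, "z": 0, "wx": 0, "wy": 0, "wz": 0, "grip": 4.5}, {"x": 0.7, "y": 0, "z": -1, "wx": 0, "wy": 0, "wz": 0, "grip": 4.5}, {"x": 0.7, "y": 0, "z": -4, "wx": 0, "wy": 0, "wz": 0, "grip": 4.5}, {"x": 3, "y": 0, "z": -8, "wx": 0, "wy": 0, "wz": 0, "grip": 4.5}, {"x": 7, "y": 0, "z": -12, "wx": 0, "wy": 0, "wz": 0, "grip": 4.5}, {"x": 11, "y": 0, "z": -15, "wx": 0, "wy": 0, "wz": 0, "grip": 4.5}, {"x": 13, "y": 0, "z": -15, "wx": 0, "wy": 0, "wz": 0, "grip": 4.5}])

```text
t: 13.85
eef_pos: [0.5938, 0.0769, 0.2177]
tcp_rot: [-3.139, -0.08, -0.014]
force: [0.1, 0.4, -0.3]
finger_gap: 0.045
```

Call:
play_rows(moves=[{"x": 0, "y": 0, "z": 0, "wx": 0, "wy": 0, "wz": 0, "grip": 8.5}, {"x": 0, "y": 0, "z": 0, "wx": 0, "wy": 0, "wz": 0, "grip": 8.5}, {"x": 0, "y": 0, "z": 0, "wx": 0, "wy": 0, "wz": 0, "grip": 8.5}, {"x": 0, "y": 0, "z": 0, "wx": 0, "wy": 0, "wz": 0, "grip": 8.5}, {"x": 0, "y": 0, "z": 0, "wx": 0, "wy": 0, "wz": 0, "grip": 8.5}, {"x": 0, "y": 0, "z": 0, "wx": 0, "wy": 0, "wz": 0, "grip": 8.5}, {"x": 0, "y": 0, "z": 0, "wx": 0, "wy": 0, "wz": 0, "grip": 8.5}, {"x": 0, "y": 0, "z": 0, "wx": 0, "wy": 0, "wz": 0, "grip": 8.5}])

```text
t: 14.65
eef_pos: [0.5899, 0.0766, 0.2124]
tcp_rot: [-3.141, -0.08, -0.0]
force: [-0.4, -0.4, 0.2]
finger_gap: 0.0848
```

```bash
python3 - <<'E'
from h import *
p=optics.snapshot("wrist");P=cloud(p);I=p["pixels"].astype(int);cv2.imwrite("pics/e.png",p["pixels"])
z=P[...,2];s=ctrl.sense();print(s["eef_pos"])
blk=(I.max(-1)<70)&(z>.086)&(z<.094)&(P[...,0]<.52);q=P[blk];print("post",len(q),q.mean(0) if len(q) else 0)
# slots: below-plate points within plate region
u=np.array([np.cos(.0525),np.sin(.0525)]);v=np.array([-u[1],u[0]]);o=np.array([.469,.0702])
d=P[...,:2]-o;a=d@u;b=d@v
print("plate z",np.nanmedian(z[(a>.03)&(a<.23)&(abs(b)>.022)&(abs(b)<.04)]))
for c in(.07,.135,.2):
    m=(abs(a-c)<.036)&(abs(b)<.024)&(z<.036)
    m=cv2.morphologyEx(m.astype(np.uint8),cv2.MORPH_OPEN,np.ones((3,3)))>0
    # rim pixels at plate top: cloud of plate pts just around hole
    if m.sum()>50:
        n=cv2.dilate(m.astype(np.uint8),np.ones((5,5)))>0;n&=~m
        cnt=max(cv2.findContours(m.astype(np.uint8),cv2.RETR_EXTERNAL,cv2.CHAIN_APPROX_NONE)[0],key=cv2.contourArea)[:,0,:]
        w=np.array([atz(p,k,.044)[:2] for k in cnt]);r=cv2.minAreaRect((w*1000).astype(np.float32));print(c,m.sum(),r)
E
```

```text
[0.5899148  0.07661098 0.21233522]
post 301 [0.47100905 0.07004864 0.08983008]
plate z 0.2854889536913857
0.07 1455 ((542.3826293945312, 74.06976318359375), (49.053836822509766, 30.825565338134766), 2.886054277420044)
0.135 1723 ((605.4034423828125, 77.33036804199219), (53.909095764160156, 31.217159271240234), 2.91798734664917)
0.2 2008 ((668.574462890625, 80.97681427001953), (53.73313522338867, 31.398761749267578), 2.8952019214630127)
```

View pics/e.png

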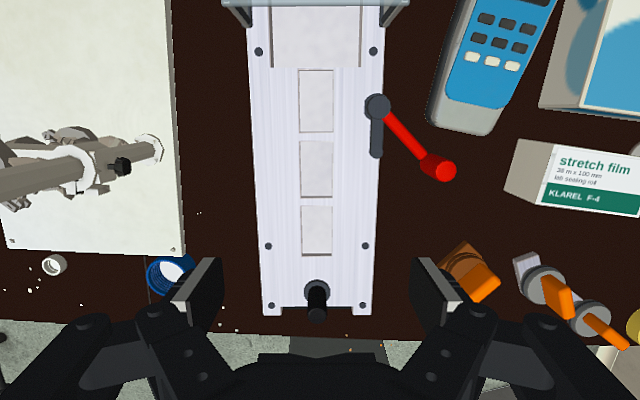

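The slots show at (316,100), (316,168) and (316,230) and the post at (316,295). The plate is out to its stop, and the measured slots agree with the post within about 1–2 mm. Now to look over the holders.

Call:
play_rows(moves=[{"x": -1.5, "y": 3, "z": 0, "wx": 0, "wy": 0, "wz": -0.12, "grip": 4.5}, {"x": -3.5, "y": 7, "z": 0, "wx": 0, "wy": 0, "wz": -0.25, "grip": 4.5}, {"x": -5.5, "y": 11, "z": 0, "wx": 0, "wy": 0, "wz": -0.38, "grip": 4.5}, {"x": -7.5, "y": 15, "z": 0, "wx": 0, "wy": 0, "wz": -0.51, "grip": 4.5}, {"x": -9.5, "y": 19, "z": 0, "wx": 0, "wy": 0, "wz": -0.64, "grip": 4.5}, {"x": -11.5, "y": 23, "z": 0, "wx": 0, "wy": 0, "wz": -0.77, "grip": 4.5}, {"x": -13.5, "y": 27, "z": -1, "wx": 0, "wy": 0, "wz": -0.88, "grip": 4.5}, {"x": -14.5, "y": 29, "z": -2, "wx": 0, "wy": 0, "wz": -0.96, "grip": 4.5}])

```text
t: 15.5
eef_pos: [0.4571, -0.2247, 0.2327]
tcp_rot: [2.75, 1.518, -0.002]
force: [-0.1, -0.3, -0.5]
finger_gap: 0.0453
```

Call:
play_rows(moves=[{"x": 0, "y": 0, "z": 0, "wx": 0, "wy": 0, "wz": 0, "grip": 4.5}, {"x": 0, "y": 0, "z": 0, "wx": 0, "wy": 0, "wz": 0, "grip": 4.5}, {"x": 0, "y": 0, "z": 0, "wx": 0, "wy": 0, "wz": 0, "grip": 4.5}, {"x": 0, "y": 0, "z": 0, "wx": 0, "wy": 0, "wz": 0, "grip": 4.5}, {"x": 0, "y": 0, "z": 0, "wx": 0, "wy": 0, "wz": 0, "grip": 4.5}, {"x": 0, "y": 0, "z": 0, "wx": 0, "wy": 0, "wz": 0, "grip": 4.5}, {"x": 0, "y": 0, "z": 0, "wx": 0, "wy": 0, "wz": 0, "grip": 4.5}, {"x": 0, "y": 0, "z": 0, "wx": 0, "wy": 0, "wz": 0, "grip": 4.5}])

```text
t: 16.3
eef_pos: [0.46, -0.2203, 0.2323]
tcp_rot: [2.749, 1.521, 0.0]
force: [0.1, 0.2, 0.5]
finger_gap: 0.0447
```

```bash
cat >> h.py <<'E'
def wings(p):
    P=cloud(p);I=p["pixels"].astype(int);z=P[...,2]
    m=((I[...,2]>140)&(I[...,1]<170)&(I[...,0]<90)&(I[...,2]-I[...,0]>90)&(abs(z-.072)<.006)).astype(np.uint8)
    n,L,S,C=cv2.connectedComponentsWithStats(m)
    out=[]
    for i in range(1,n):
        if S[i,4]<40: continue
        q=P[L==i];q=q[q[:,2]>.068]
        if len(q)<20: continue
        ys,xs=np.where(L==i);w=np.array([atz(p,(x,y),.073)[:2] for x,y in zip(xs,ys) if P[y,x,2]>.068])
        (cx,cy),(a,b),t=cv2.minAreaRect((w*1000).astype(np.float32))
        if a<b:a,b,t=b,a,t+90
        t=(t+90)%180-90
        # canister/foot colour below
        print("wing px",np.round(C[i]),"xy",round(cx/1000,4),round(cy/1000,4),"size",round(a,1),round(b,1),"yaw",round(t,1),"z",round(q[:,2].mean(),4))
        out.append((cx/1000,cy/1000,t))
    return out
E
python3 - <<'E'
from h import *
p=optics.snapshot("wrist");cv2.imwrite("pics/f.png",p["pixels"]);wings(p);go([.46,-.22,.23],-32)
E
```

```text
wing px [276.  54.] xy 0.4929 -0.1002 size 39.1 13.3 yaw -40.0 z 0.0727
wing px [321. 151.] xy 0.4814 -0.1928 size 39.2 13.5 yaw 25.5 z 0.0726
wing px [321. 233.] xy 0.4379 -0.2641 size 39.4 13.1 yaw 57.9 z 0.0727
wing px [459. 282.] xy 0.5333 -0.392 size 26.7 15.0 yaw 60.2 z 0.0726
pos [ 0.4599 -0.2203  0.2323] yaw -32.08 rot tilt [ 0.  0. -1.] j7 -0.13
 shift cm [ 0.03 -0.01  0.23]
 wz -0.001 or 3.14
```

View pics/f.png

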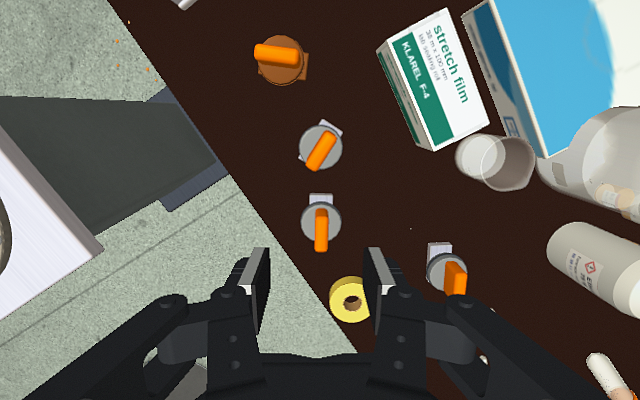

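All four wings measure 39×13 mm at z = 0.073: A (0.438,-0.264), B (0.481,-0.193), C about (0.533,-0.40), and the brown one (0.493,-0.100), which I leave. Picking A.

Call:
play_rows(moves=[{"x": -2.5, "y": 0.3, "z": 3, "wx": 0, "wy": 0, "wz": 0, "grip": 4.5}, {"x": -4.88, "y": 0.46, "z": 6, "wx": 0, "wy": 0, "wz": 0, "grip": 4.5}, {"x": -4.88, "y": 0.46, "z": 9, "wx": 0, "wy": 0, "wz": 0, "grip": 4.5}, {"x": -4.88, "y": 0.46, "z": 12, "wx": 0, "wy": 0, "wz": 0, "grip": 4.5}, {"x": -4.88, "y": 0.46, "z": 15, "wx": 0, "wy": 0, "wz": 0, "grip": 4.5}, {"x": -4.88, "y": 0.46, "z": 17.5, "wx": 0, "wy": 0, "wz": 0, "grip": 4.5}, {"x": -4.88, "y": 0.46, "z": 18.6, "wx": 0, "wy": 0, "wz": 0, "grip": 4.5}, {"x": -4.88, "y": 0.46, "z": 18.6, "wx": 0, "wy": 0, "wz": 0, "grip": 4.5}])

```text
t: 17.15
eef_pos: [0.4369, -0.2637, 0.0452]
tcp_rot: [-2.747, -1.52, 0.003]
force: [-0.1, -0.4, -0.1]
finger_gap: 0.0451
```

Call:
play_rows(moves=[{"x": 0, "y": 0, "z": 0, "wx": 0, "wy": 0, "wz": 0, "grip": 4}, {"x": 0, "y": 0, "z": 0, "wx": 0, "wy": 0, "wz": 0, "grip": 3}, {"x": 0, "y": 0, "z": 0, "wx": 0, "wy": 0, "wz": 0, "grip": 2}, {"x": 0, "y": 0, "z": 0, "wx": 0, "wy": 0, "wz": 0, "grip": 1}, {"x": 0, "y": 0, "z": 0, "wx": 0, "wy": 0, "wz": 0, "grip": 1}, {"x": 0, "y": 0, "z": 0, "wx": 0, "wy": 0, "wz": 0, "grip": 1}, {"x": 0, "y": 0, "z": 0, "wx": 0, "wy": 0, "wz": 0, "grip": 1}, {"x": 0, "y": 0, "z": 0, "wx": 0, "wy": 0, "wz": 0, "grip": 1}], force=60)

```text
t: 17.95
eef_pos: [0.4387, -0.2646, 0.0475]
tcp_rot: [2.747, 1.52, 0.002]
force: [-0.3, 0.4, 6.0]
finger_gap: 0.0131
```

```bash
python3 -c "
from h import *
go([.6698,.0804,.18],-87.1)"
```

```text
pos [ 0.4387 -0.2646  0.0475] yaw -32.08 rot tilt [ 0.002 -0.001 -1.   ] j7 0.11
 shift cm [ 41.51   1.28 -13.22]
 wz 0.96 or -2.181
```

Call:
play_rows(moves=[{"x": 0, "y": 0, "z": -2, "wx": 0, "wy": 0, "wz": 0, "grip": 1}, {"x": 0, "y": 0, "z": -6, "wx": 0, "wy": 0, "wz": 0, "grip": 1}, {"x": 1, "y": 0, "z": -10, "wx": 0, "wy": 0, "wz": 0.06, "grip": 1}, {"x": 4, "y": 0.1, "z": -13.5, "wx": 0, "wy": 0, "wz": 0.16, "grip": 1}, {"x": 8, "y": 0.2, "z": -13.5, "wx": 0, "wy": 0, "wz": 0.26, "grip": 1}, {"x": 12, "y": 0.4, "z": -13.5, "wx": 0, "wy": 0, "wz": 0.36, "grip": 1}, {"x": 16, "y": 0.5, "z": -13.5, "wx": 0, "wy": 0, "wz": 0.46, "grip": 1}, {"x": 20, "y": 0.6, "z": -13.5, "wx": 0, "wy": 0, "wz": 0.56, "grip": 1}])

```text
t: 18.75
eef_pos: [0.5491, -0.0963, 0.1809]
tcp_rot: [-3.063, -0.696, 0.001]
force: [0.6, -0.6, -3.0]
finger_gap: 0.013
```

```bash
python3 -c "
from h import *
print(ctrl.sense()['finger_gap']);go([.6698,.0804,.18],-87.1)"
```

```text
0.013040948574886578
pos [ 0.5491 -0.0963  0.1809] yaw -64.4 rot tilt [-0.001  0.    -1.   ] j7 -0.89
 shift cm [ 18.52 -10.72   0.08]
 wz 0.396 or -2.745
```

Call:
play_rows(moves=[{"x": 3, "y": -1.7, "z": 0, "wx": 0, "wy": 0, "wz": 0.1, "grip": 1}, {"x": 6, "y": -3.5, "z": 0, "wx": 0, "wy": 0, "wz": 0.2, "grip": 1}, {"x": 10, "y": -5.7, "z": 0, "wx": 0, "wy": 0, "wz": 0.3, "grip": 1}, {"x": 14, "y": -8, "z": 0, "wx": 0, "wy": 0, "wz": 0.38, "grip": 1}, {"x": 18, "y": -10.5, "z": 0, "wx": 0, "wy": 0, "wz": 0.38, "grip": 1}, {"x": 18, "y": -10.5, "z": 0, "wx": 0, "wy": 0, "wz": 0.38, "grip": 1}, {"x": 18, "y": -10.5, "z": 0, "wx": 0, "wy": 0, "wz": 0.38, "grip": 1}, {"x": 18, "y": -10.5, "z": 0, "wx": 0, "wy": 0, "wz": 0.38, "grip": 1}])

```text
t: 19.55
eef_pos: [0.6644, 0.0734, 0.1805]
tcp_rot: [3.138, 0.109, -0.003]
force: [0.2, -0.5, -3.1]
finger_gap: 0.0128
```

```bash
python3 -c "
from h import *
p=optics.snapshot('wrist');cv2.imwrite('pics/g.png',p['pixels'])
go([.6698,.0804,.10],-87.1)"
```

```text
pos [0.6646 0.0729 0.1809] yaw -86.08 rot tilt [-0.001 -0.001 -1.   ] j7 -1.49
 shift cm [ 0.58 -0.72  8.09]
 wz 0.018 or -3.124
```

View pics/g.png

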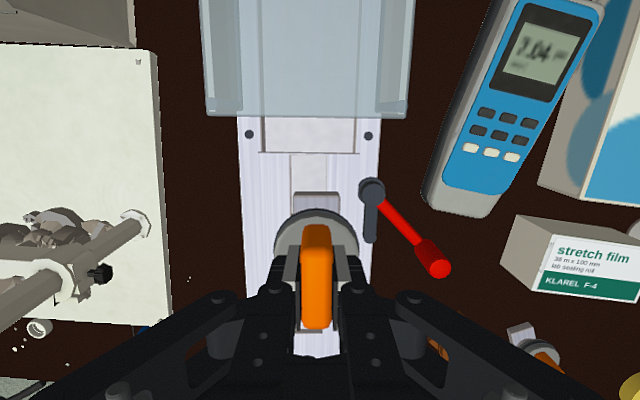

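The holder is gripped with its foot parallel to the bed (wing at (316,277), third slot just ahead). Aligning and lowering.

Call:
play_rows(moves=[{"x": 0.3, "y": -0.35, "z": 1, "wx": 0, "wy": 0, "wz": 0.018, "grip": 1}, {"x": 0.58, "y": -0.72, "z": 3, "wx": 0, "wy": 0, "wz": 0.018, "grip": 1}, {"x": 0.58, "y": -0.72, "z": 5, "wx": 0, "wy": 0, "wz": 0.018, "grip": 1}, {"x": 0.58, "y": -0.72, "z": 7, "wx": 0, "wy": 0, "wz": 0.018, "grip": 1}, {"x": 0.58, "y": -0.72, "z": 8, "wx": 0, "wy": 0, "wz": 0.018, "grip": 1}, {"x": 0.58, "y": -0.72, "z": 8, "wx": 0, "wy": 0, "wz": 0.018, "grip": 1}, {"x": 0.58, "y": -0.72, "z": 8, "wx": 0, "wy": 0, "wz": 0.018, "grip": 1}, {"x": 0.58, "y": -0.72, "z": 8, "wx": 0, "wy": 0, "wz": 0.018, "grip": 1}])

```text
t: 20.4
eef_pos: [0.6718, 0.0825, 0.1027]
tcp_rot: [-3.14, -0.082, -0.004]
force: [0.2, -0.4, -2.8]
finger_gap: 0.0133
```

```bash
python3 -c "
from h import *
p=optics.snapshot('wrist')
P=cloud(p);I=p['pixels'].astype(int);s=ctrl.sense();zt=s['eef_pos'][2]-.0475+.073
m=(I[...,2]>140)&(I[...,1]<170)&(I[...,0]<90)&(abs(P[...,2]-zt)<.005)
ys,xs=np.where(m);w=np.array([atz(p,(x,y),zt)[:2] for x,y in zip(xs,ys)]);print(len(w),zt,cv2.minAreaRect((w*1000).astype(np.float32)))
go([.6698,.0804,.0685],-87.1)"
```

```text
2354 0.12824736168482165 ((671.1346435546875, 83.06061553955078), (38.58624267578125, 12.703529357910156), 3.0088257789611816)
pos [0.6717 0.0826 0.1027] yaw -86.99 rot tilt [ 0.003  0.    -1.   ] j7 -1.49
 shift cm [-0.21  0.21  3.42]
 wz 0.002 or -3.14
```

Call:
play_rows(moves=[{"x": -0.17, "y": 0.23, "z": 0.4, "wx": 0, "wy": 0, "wz": 0, "grip": 1}, {"x": -0.17, "y": 0.23, "z": 0.4, "wx": 0, "wy": 0, "wz": 0, "grip": 1}, {"x": -0.17, "y": 0.23, "z": 0.4, "wx": 0, "wy": 0, "wz": 0, "grip": 1}, {"x": -0.17, "y": 0.23, "z": 0.4, "wx": 0, "wy": 0, "wz": 0, "grip": 1}, {"x": -0.17, "y": 0.23, "z": 0.6, "wx": 0, "wy": 0, "wz": 0, "grip": 1}, {"x": -0.17, "y": 0.23, "z": 0.8, "wx": 0, "wy": 0, "wz": 0, "grip": 1}, {"x": -0.17, "y": 0.23, "z": 0.8, "wx": 0, "wy": 0, "wz": 0, "grip": 1}, {"x": -0.17, "y": 0.23, "z": 0.8, "wx": 0, "wy": 0, "wz": 0, "grip": 1}])

```text
t: 21.25
eef_pos: [0.6691, 0.0803, 0.0932]
tcp_rot: [3.14, 0.083, -0.0]
force: [0.1, 0.2, -4.2]
finger_gap: 0.0132
```

```bash
python3 -c "
from h import *
go([.6698,.0804,.0685],-87.1)"
```

```text
pos [0.6691 0.0803 0.0932] yaw -86.97 rot tilt [-0. -0. -1.] j7 -1.49
 shift cm [ 0.07 -0.01  2.47]
 wz 0.002 or -3.139
```

Call:
play_rows(moves=[{"x": 0.03, "y": 0, "z": 0.3, "wx": 0, "wy": 0, "wz": 0, "grip": 1}, {"x": 0.05, "y": 0, "z": 0.7, "wx": 0, "wy": 0, "wz": 0, "grip": 1}, {"x": 0.05, "y": 0, "z": 1.1, "wx": 0, "wy": 0, "wz": 0, "grip": 1}, {"x": 0.05, "y": 0, "z": 1.5, "wx": 0, "wy": 0, "wz": 0, "grip": 1}, {"x": 0.05, "y": 0, "z": 1.9, "wx": 0, "wy": 0, "wz": 0, "grip": 1}, {"x": 0.05, "y": 0, "z": 2.3, "wx": 0, "wy": 0, "wz": 0, "grip": 1}, {"x": 0.05, "y": 0, "z": 2.55, "wx": 0, "wy": 0, "wz": 0, "grip": 1}, {"x": 0.05, "y": 0, "z": 2.55, "wx": 0, "wy": 0, "wz": 0, "grip": 1}])

```text
t: 22.05
eef_pos: [0.6701, 0.0803, 0.0686]
tcp_rot: [-3.14, -0.083, -0.001]
force: [-1.8, 0.3, 0.9]
finger_gap: 0.0128
```

Call:
play_rows(moves=[{"x": 0, "y": 0, "z": 0, "wx": 0, "wy": 0, "wz": -0.13, "grip": 1}, {"x": 0, "y": 0, "z": 0, "wx": 0, "wy": 0, "wz": -0.26, "grip": 1}, {"x": 0, "y": 0, "z": 0, "wx": 0, "wy": 0, "wz": -0.39, "grip": 1}, {"x": 0, "y": 0, "z": 0, "wx": 0, "wy": 0, "wz": -0.52, "grip": 1}, {"x": 0, "y": 0, "z": 0, "wx": 0, "wy": 0, "wz": -0.65, "grip": 1}, {"x": 0, "y": 0, "z": 0, "wx": 0, "wy": 0, "wz": -0.78, "grip": 1}, {"x": 0, "y": 0, "z": 0, "wx": 0, "wy": 0, "wz": -0.91, "grip": 1}, {"x": 0, "y": 0, "z": 0, "wx": 0, "wy": 0, "wz": -1.04, "grip": 1}])

```text
t: 22.85
eef_pos: [0.6693, 0.0801, 0.0686]
tcp_rot: [-2.68, -1.639, 0.001]
force: [-2.4, 0.6, 2.5]
finger_gap: 0.0128
```

Call:
play_rows(moves=[{"x": 0, "y": 0, "z": 0, "wx": 0, "wy": 0, "wz": -0.13, "grip": 1}, {"x": 0, "y": 0, "z": 0, "wx": 0, "wy": 0, "wz": -0.26, "grip": 1}, {"x": 0, "y": 0, "z": 0, "wx": 0, "wy": 0, "wz": -0.39, "grip": 1}, {"x": 0, "y": 0, "z": 0, "wx": 0, "wy": 0, "wz": -0.53, "grip": 1}, {"x": 0, "y": 0, "z": 0, "wx": 0, "wy": 0, "wz": -0.53, "grip": 1}, {"x": 0, "y": 0, "z": 0, "wx": 0, "wy": 0, "wz": -0.53, "grip": 1}, {"x": 0, "y": 0, "z": 0, "wx": 0, "wy": 0, "wz": -0.53, "grip": 1}, {"x": 0, "y": 0, "z": 0, "wx": 0, "wy": 0, "wz": -0.53, "grip": 1}])

```text
t: 23.65
eef_pos: [0.6701, 0.0796, 0.0686]
tcp_rot: [2.164, 2.276, 0.0]
force: [-2.8, -1.0, 5.3]
finger_gap: 0.0128
```

```bash
python3 -c "
from h import *
go([.6701,.0804,.0685],2.9);s=ctrl.sense();print(s['force'],s['moment'])"
```

```text
pos [0.6701 0.0796 0.0686] yaw 2.88 rot tilt [ 0.001 -0.001 -1.   ] j7 -0.12
 shift cm [0.08 0.   0.01]
 wz -0.0 or 3.141
[-2.77444708 -0.98652944  5.30083919] [-0.5439502   0.55515812 -0.06436224]
```

Call:
play_rows(moves=[{"x": 0, "y": 0, "z": 0, "wx": 0, "wy": 0, "wz": 0, "grip": 3.5}, {"x": 0, "y": 0, "z": 0, "wx": 0, "wy": 0, "wz": 0, "grip": 3.5}, {"x": 0, "y": 0, "z": 0, "wx": 0, "wy": 0, "wz": 0, "grip": 3.5}, {"x": 0, "y": 0, "z": -1.5, "wx": 0, "wy": 0, "wz": 0, "grip": 3.5}, {"x": 0, "y": 0, "z": -4, "wx": 0, "wy": 0, "wz": 0, "grip": 3.5}, {"x": 0, "y": 0, "z": -8, "wx": 0, "wy": 0, "wz": 0, "grip": 3.5}, {"x": -2, "y": -1.5, "z": -12, "wx": 0, "wy": 0, "wz": 0.1, "grip": 3.5}, {"x": -5, "y": -4, "z": -13, "wx": 0, "wy": 0, "wz": 0.23, "grip": 3.5}])

```text
t: 24.45
eef_pos: [0.6364, 0.031, 0.2044]
tcp_rot: [2.406, 2.011, 0.018]
force: [0.3, -0.4, 0.2]
finger_gap: 0.0354
```

```bash
python3 -c "
from h import *
go([.48,-.19,.20],-64.5)"
```

```text
pos [0.6364 0.031  0.2044] yaw -10.22 rot tilt [ 0.012  0.003 -1.   ] j7 -0.26
 shift cm [-24.52 -11.47   0.18]
 wz 0.947 or -2.194
```

Call:
play_rows(moves=[{"x": -3, "y": -1.5, "z": 0, "wx": 0, "wy": 0, "wz": 0.12, "grip": 4.5}, {"x": -7, "y": -3.3, "z": 0, "wx": 0, "wy": 0, "wz": 0.26, "grip": 4.5}, {"x": -11, "y": -5.2, "z": 0, "wx": 0, "wy": 0, "wz": 0.4, "grip": 4.5}, {"x": -15, "y": -7, "z": 0, "wx": 0, "wy": 0, "wz": 0.54, "grip": 4.5}, {"x": -19, "y": -9, "z": 0, "wx": 0, "wy": 0, "wz": 0.68, "grip": 4.5}, {"x": -22, "y": -10.5, "z": 0, "wx": 0, "wy": 0, "wz": 0.82, "grip": 4.5}, {"x": -24, "y": -11.2, "z": 0, "wx": 0, "wy": 0, "wz": 0.93, "grip": 4.5}, {"x": -24, "y": -11.2, "z": 0, "wx": 0, "wy": 0, "wz": 0.93, "grip": 4.5}])

```text
t: 25.25
eef_pos: [0.478, -0.1916, 0.1992]
tcp_rot: [3.059, 0.71, 0.002]
force: [-0.3, 0.6, -0.2]
finger_gap: 0.0448
```

Call:
play_rows(moves=[{"x": 0, "y": 0, "z": 0, "wx": 0, "wy": 0, "wz": 0, "grip": 4.5}, {"x": 0, "y": 0, "z": 0, "wx": 0, "wy": 0, "wz": 0, "grip": 4.5}, {"x": 0, "y": 0, "z": 0, "wx": 0, "wy": 0, "wz": 0, "grip": 4.5}, {"x": 0, "y": 0, "z": 0, "wx": 0, "wy": 0, "wz": 0, "grip": 4.5}, {"x": 0, "y": 0, "z": 0, "wx": 0, "wy": 0, "wz": 0, "grip": 4.5}, {"x": 0, "y": 0, "z": 0, "wx": 0, "wy": 0, "wz": 0, "grip": 4.5}, {"x": 0, "y": 0, "z": 0, "wx": 0, "wy": 0, "wz": 0, "grip": 4.5}, {"x": 0, "y": 0, "z": 0, "wx": 0, "wy": 0, "wz": 0, "grip": 4.5}])

```text
t: 26.05
eef_pos: [0.4796, -0.1881, 0.1978]
tcp_rot: [-3.058, -0.721, -0.0]
force: [-0.6, 0.4, 0.4]
finger_gap: 0.0452
```

```bash
python3 -c "
from h import *
p=optics.snapshot('wrist');cv2.imwrite('pics/i.png',p['pixels']);w=wings(p);
b=min(w,key=lambda q:np.hypot(q[0]-.481,q[1]+.193));go([b[0],b[1],.045],b[2]-90)"
```

```text
wing px [230. 135.] xy 0.4935 -0.1003 size 38.9 13.5 yaw -39.9 z 0.0729
wing px [323. 195.] xy 0.4826 -0.1931 size 38.7 12.9 yaw 26.5 z 0.0727
wing px [542. 244.] xy 0.5309 -0.3968 size 42.3 14.3 yaw 61.4 z 0.0725
pos [ 0.4796 -0.1882  0.1978] yaw -63.48 rot tilt [ 0. -0. -1.] j7 -0.74
 shift cm [ 0.05  0.57 15.28]
 wz 0.0 or -3.141
```

Call:
play_rows(moves=[{"x": 0.05, "y": 0.5, "z": 3, "wx": 0, "wy": 0, "wz": 0, "grip": 4.5}, {"x": 0.05, "y": 0.57, "z": 6, "wx": 0, "wy": 0, "wz": 0, "grip": 4.5}, {"x": 0.05, "y": 0.57, "z": 9, "wx": 0, "wy": 0, "wz": 0, "grip": 4.5}, {"x": 0.05, "y": 0.57, "z": 12, "wx": 0, "wy": 0, "wz": 0, "grip": 4.5}, {"x": 0.05, "y": 0.57, "z": 14, "wx": 0, "wy": 0, "wz": 0, "grip": 4.5}, {"x": 0.05, "y": 0.57, "z": 15.2, "wx": 0, "wy": 0, "wz": 0, "grip": 4.5}, {"x": 0.05, "y": 0.57, "z": 15.2, "wx": 0, "wy": 0, "wz": 0, "grip": 4.5}, {"x": 0.05, "y": 0.57, "z": 15.2, "wx": 0, "wy": 0, "wz": 0, "grip": 4}])

```text
t: 26.9
eef_pos: [0.4832, -0.1933, 0.0465]
tcp_rot: [3.057, 0.72, 0.002]
force: [-0.4, -0.6, 0.5]
finger_gap: 0.0399
```

Call:
play_rows(moves=[{"x": 0, "y": 0, "z": 0, "wx": 0, "wy": 0, "wz": 0, "grip": 3}, {"x": 0, "y": 0, "z": 0, "wx": 0, "wy": 0, "wz": 0, "grip": 2}, {"x": 0, "y": 0, "z": 0, "wx": 0, "wy": 0, "wz": 0, "grip": 1}, {"x": 0, "y": 0, "z": 0, "wx": 0, "wy": 0, "wz": 0, "grip": 1}, {"x": 0, "y": 0, "z": 0, "wx": 0, "wy": 0, "wz": 0, "grip": 1}, {"x": 0, "y": 0, "z": 0, "wx": 0, "wy": 0, "wz": 0, "grip": 1}, {"x": 0, "y": 0, "z": 0, "wx": 0, "wy": 0, "wz": 0, "grip": 1}, {"x": 0, "y": 0, "z": 0, "wx": 0, "wy": 0, "wz": 0, "grip": 1}])

```text
t: 27.7
eef_pos: [0.4836, -0.1933, 0.047]
tcp_rot: [3.057, 0.72, 0.003]
force: [-0.0, -0.2, 6.8]
finger_gap: 0.0125
```

```bash
python3 -c "
from h import *
go([.6053,.0770,.18],-87.1)"
```

```text
pos [ 0.4836 -0.1933  0.047 ] yaw -63.49 rot tilt [ 0.002 -0.    -1.   ] j7 -0.64
 shift cm [ 22.98 -18.74 -13.28]
 wz 0.412 or -2.729
```

Call:
play_rows(moves=[{"x": 0, "y": 0, "z": -2, "wx": 0, "wy": 0, "wz": 0, "grip": 1}, {"x": 0, "y": 0, "z": -6, "wx": 0, "wy": 0, "wz": 0, "grip": 1}, {"x": 0.5, "y": -0.4, "z": -10, "wx": 0, "wy": 0, "wz": 0.05, "grip": 1}, {"x": 3, "y": -2.5, "z": -13.5, "wx": 0, "wy": 0, "wz": 0.12, "grip": 1}, {"x": 6, "y": -5, "z": -13.5, "wx": 0, "wy": 0, "wz": 0.2, "grip": 1}, {"x": 9, "y": -7.4, "z": -13.5, "wx": 0, "wy": 0, "wz": 0.27, "grip": 1}, {"x": 12, "y": -9.8, "z": -13.5, "wx": 0, "wy": 0, "wz": 0.34, "grip": 1}, {"x": 15, "y": -12.2, "z": -13.5, "wx": 0, "wy": 0, "wz": 0.41, "grip": 1}])

```text
t: 28.5
eef_pos: [0.5617, -0.0154, 0.1801]
tcp_rot: [-3.141, -0.079, 0.002]
force: [1.0, -0.3, -4.3]
finger_gap: 0.0128
```

Call:
play_rows(moves=[{"x": 0.7, "y": -3.2, "z": 0, "wx": 0, "wy": 0, "wz": 0, "grip": 1}, {"x": 2.5, "y": -6.2, "z": 0, "wx": 0, "wy": 0, "wz": 0, "grip": 1}, {"x": 4.5, "y": -9.0, "z": 0, "wx": 0, "wy": 0, "wz": 0, "grip": 1}, {"x": 4.5, "y": -9.0, "z": 0, "wx": 0, "wy": 0, "wz": 0, "grip": 1}, {"x": 4.5, "y": -9.0, "z": 0, "wx": 0, "wy": 0, "wz": 0, "grip": 1}, {"x": 4.5, "y": -9.0, "z": 0, "wx": 0, "wy": 0, "wz": 0, "grip": 1}, {"x": 4.5, "y": -9.0, "z": 0, "wx": 0, "wy": 0, "wz": 0, "grip": 1}, {"x": 4.5, "y": -9.0, "z": 0, "wx": 0, "wy": 0, "wz": 0, "grip": 1}])

```text
t: 29.3
eef_pos: [0.6021, 0.0741, 0.1808]
tcp_rot: [3.14, 0.08, -0.0]
force: [-0.4, -0.2, -2.9]
finger_gap: 0.013
```

```bash
cat >> h.py <<'E'
def inhand(p,off=.073-.0472):
    P=cloud(p);I=p['pixels'].astype(int);s=ctrl.sense();zt=s['eef_pos'][2]+off
    m=(I[...,2]>140)&(I[...,1]<170)&(I[...,0]<90)&(abs(P[...,2]-zt)<.005)
    m&=np.hypot(P[...,0]-s['eef_pos'][0],P[...,1]-s['eef_pos'][1])<.05
    ys,xs=np.where(m);w=np.array([atz(p,(x,y),zt)[:2] for x,y in zip(xs,ys)]);r=cv2.minAreaRect((w*1000).astype(np.float32));print("inhand",r,"minus tcp",np.round(np.array(r[0])-s['eef_pos'][:2]*1000,1))
E
python3 -c "
from h import *
p=optics.snapshot('wrist');inhand(p);go([.6053,.0770,.10],-87.1)"
```

```text
inhand ((601.4808959960938, 74.55004119873047), (40.00680923461914, 13.007598876953125), 2.863584518432617) minus tcp [-0.8  0.2]
pos [0.6022 0.0743 0.1809] yaw -87.06 rot tilt [ 0. -0. -1.] j7 -1.61
 shift cm [ 0.32 -0.25  8.09]
 wz 0.001 or -3.141
```

Call:
play_rows(moves=[{"x": 0.32, "y": -0.25, "z": 2, "wx": 0, "wy": 0, "wz": 0, "grip": 1}, {"x": 0.32, "y": -0.25, "z": 4, "wx": 0, "wy": 0, "wz": 0, "grip": 1}, {"x": 0.32, "y": -0.25, "z": 6, "wx": 0, "wy": 0, "wz": 0, "grip": 1}, {"x": 0.32, "y": -0.25, "z": 8, "wx": 0, "wy": 0, "wz": 0, "grip": 1}, {"x": 0.32, "y": -0.25, "z": 8.5, "wx": 0, "wy": 0, "wz": 0, "grip": 1}, {"x": 0.32, "y": -0.25, "z": 8.5, "wx": 0, "wy": 0, "wz": 0, "grip": 1}, {"x": 0.32, "y": -0.25, "z": 8.5, "wx": 0, "wy": 0, "wz": 0, "grip": 1}, {"x": 0.32, "y": -0.25, "z": 8.5, "wx": 0, "wy": 0, "wz": 0, "grip": 1}])

```text
t: 30.15
eef_pos: [0.6067, 0.0781, 0.0973]
tcp_rot: [-3.14, -0.083, -0.004]
force: [-0.5, -0.0, -3.1]
finger_gap: 0.013
```

```bash
python3 -c "
from h import *
go([.6053,.0770,.0683],-87.1)"
```

```text
pos [0.6067 0.0781 0.0973] yaw -86.98 rot tilt [ 0.003  0.001 -1.   ] j7 -1.59
 shift cm [-0.15  0.1   2.9 ]
 wz 0.002 or -3.139
```

Call:
play_rows(moves=[{"x": -0.11, "y": 0.1, "z": 0, "wx": 0, "wy": 0, "wz": 0, "grip": 1}, {"x": -0.11, "y": 0.1, "z": 0, "wx": 0, "wy": 0, "wz": 0, "grip": 1}, {"x": -0.11, "y": 0.1, "z": 0.2, "wx": 0, "wy": 0, "wz": 0, "grip": 1}, {"x": -0.11, "y": 0.1, "z": 0.3, "wx": 0, "wy": 0, "wz": 0, "grip": 1}, {"x": -0.11, "y": 0.1, "z": 0.3, "wx": 0, "wy": 0, "wz": 0, "grip": 1}, {"x": -0.11, "y": 0.1, "z": 0.3, "wx": 0, "wy": 0, "wz": 0, "grip": 1}, {"x": -0.11, "y": 0.1, "z": 0.4, "wx": 0, "wy": 0, "wz": 0, "grip": 1}, {"x": -0.11, "y": 0.1, "z": 0.4, "wx": 0, "wy": 0, "wz": 0, "grip": 1}])

```text
t: 30.95
eef_pos: [0.6045, 0.077, 0.0917]
tcp_rot: [3.14, 0.083, -0.0]
force: [0.6, 0.8, -2.5]
finger_gap: 0.013
```

```bash
python3 -c "
from h import *
go([.6053,.0770,.0683],-87.1)"
```

```text
pos [0.6045 0.077  0.0917] yaw -86.97 rot tilt [-0. -0. -1.] j7 -1.59
 shift cm [0.08 0.   2.34]
 wz 0.002 or -3.139
```

Call:
play_rows(moves=[{"x": 0.04, "y": 0, "z": 0.3, "wx": 0, "wy": 0, "wz": 0, "grip": 1}, {"x": 0.06, "y": 0, "z": 0.7, "wx": 0, "wy": 0, "wz": 0, "grip": 1}, {"x": 0.06, "y": 0, "z": 1.1, "wx": 0, "wy": 0, "wz": 0, "grip": 1}, {"x": 0.06, "y": 0, "z": 1.5, "wx": 0, "wy": 0, "wz": 0, "grip": 1}, {"x": 0.06, "y": 0, "z": 1.9, "wx": 0, "wy": 0, "wz": 0, "grip": 1}, {"x": 0.06, "y": 0, "z": 2.2, "wx": 0, "wy": 0, "wz": 0, "grip": 1}, {"x": 0.06, "y": 0, "z": 2.4, "wx": 0, "wy": 0, "wz": 0, "grip": 1}, {"x": 0.06, "y": 0, "z": 2.4, "wx": 0, "wy": 0, "wz": 0, "grip": 1}])

```text
t: 31.75
eef_pos: [0.6179, 0.0778, 0.0772]
tcp_rot: [-3.137, -0.082, -0.043]
force: [8.4, 1.1, 22.4]
finger_gap: 0.0129
```

```bash
python3 -c "
from h import *
go([.6053,.0770,.0683],-87.1)"
```

```text
pos [0.6179 0.0778 0.0772] yaw -87.01 rot tilt [ 0.027  0.004 -1.   ] j7 -1.58
 shift cm [-1.28  0.02  0.86]
 wz 0.002 or -3.14
```

```bash
python3 -c "
from h import *
p=optics.snapshot('scene');cv2.imwrite('pics/j.png',cv2.resize(p['pixels'][100:220,220:420],None,fx=4,fy=4,interpolation=cv2.INTER_CUBIC))
p=optics.snapshot('wrist');cv2.imwrite('pics/k.png',p['pixels'])
s=ctrl.sense();print(s['force'],s['moment'],s['eef_pos'])"
```

```text
[ 7.10045021  0.15643773 22.92416949] [-0.00316921 -1.20876241 -0.01808331] [0.61787275 0.07785558 0.07723411]
```

View pics/k.png

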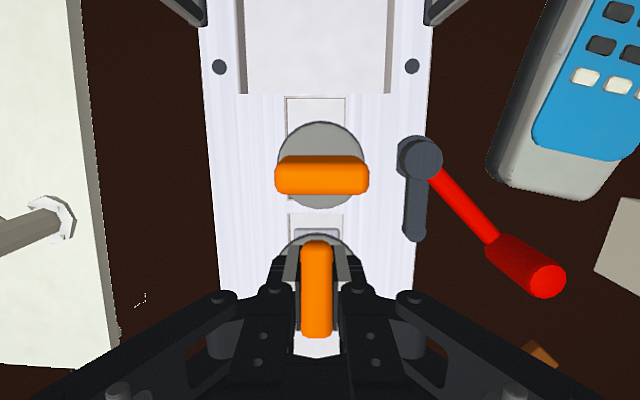

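```bash
python3 - <<'E'
from h import *
p=optics.snapshot('wrist');P=cloud(p);I=p['pixels'].astype(int)
m=(I[...,2]>140)&(I[...,1]<170)&(I[...,0]<90)&(P[...,2]>.06)
n,L,S,C=cv2.connectedComponentsWithStats(m.astype(np.uint8))
for i in range(1,n):
    if S[i,4]>200:
        q=P[L==i];q=q[q[:,2]>np.nanmax(q[:,2])-.006];print(C[i],S[i,4],np.round(q.mean(0),4),np.round((q.min(0)+q.max(0))/2,4))
for uv in[(219,66),(412,66)]: print(np.round(world(p,uv,dep(p,uv)),4))
print(np.round([P[r,318] for r in(100,110,215,222,226,232,238)],4))
p=optics.snapshot('side');P=cloud(p);I=p['pixels'].astype(int)
m=(I.max(-1)<60)&(P[...,2]>.082)&(P[...,2]<.094)&(abs(P[...,1]-.07)<.025)&(P[...,0]<.55)&(P[...,0]>.42);q=P[m];print("post",len(q),q.mean(0) if len(q) else 0)
E
```

```text
[321.23517588 177.79932998] 2985 [0.6624 0.0784 0.0937] [0.6619 0.0785 0.0933]
[315.92854641 290.25954466] 2855 [0.6072 0.0776 0.1099] [0.6092 0.0776 0.1106]
[545.40969582 280.98003802] 1052 [ 0.6175 -0.031   0.088 ] [ 0.6171 -0.0322  0.0874]
[0.7111 0.1364 0.0359]
[0.7165 0.0309 0.0359]
[[0.6972 0.0813 0.0118]
 [0.6911 0.081  0.0138]
 [0.6215 0.0773 0.0119]
 [0.6166 0.077  0.0125]
 [0.6138 0.0768 0.0126]
 [0.6265 0.0777 0.0598]
 [0.6259 0.0777 0.0671]]
post 17 [0.47730648 0.07359697 0.08709253]
```

View pics/j.png

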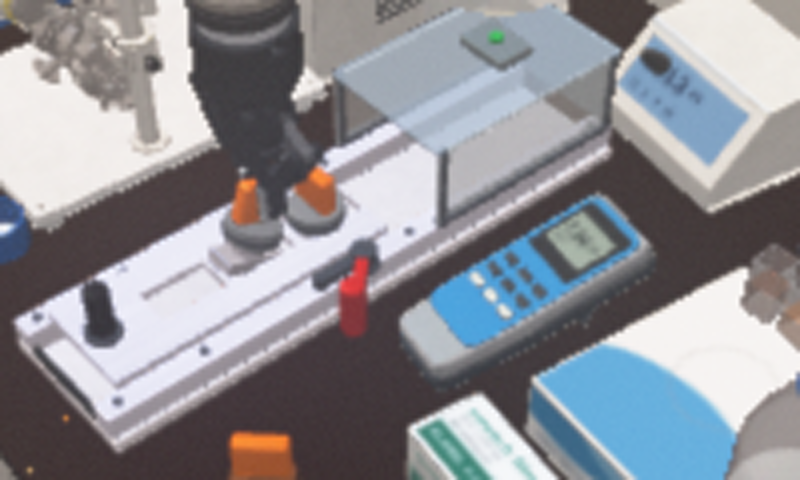

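```bash
python3 - <<'E'
from h import *
p=optics.snapshot('scene');P=cloud(p);I=p['pixels'].astype(int)
m=(I.max(-1)<60)&(P[...,2]>.080)&(P[...,2]<.096)&(abs(P[...,1]-.07)<.03)&(P[...,0]<.55)&(P[...,0]>.42);q=P[m];print("post",len(q),q.mean(0))
print("post top",atz(p,(97/4+220,288/4+100),.09))
for n,uv in[("slot1 corners",(143,295)),("",(193,266)),("",(225,282)),("",(175,308))]: print(n,np.round(atz(p,(uv[0]/4+220,uv[1]/4+100),.044),4))
p=optics.snapshot('wrist');P=cloud(p)
for r in range(84,130,3): print(r,np.round(P[r,312],4),end=';')
print()
for r in range(196,250,3): print(r,np.round(P[r,305],4),end=';')
E
```

```text
post 1 [0.46544862 0.06073031 0.08268221]
post top [0.47332336 0.06533456 0.09      ]
slot1 corners [0.514  0.0822 0.044 ]
 [0.5596 0.0858 0.044 ]
 [0.5697 0.0573 0.044 ]
 [0.5258 0.0568 0.044 ]
84 [0.7064 0.0855 0.0134];87 [0.7047 0.0854 0.0126];90 [0.7029 0.0854 0.013 ];93 [0.7011 0.0853 0.0125];96 [0.6973 0.0846 0.0438];99 [0.6976 0.0851 0.0109];102 [0.6957 0.085  0.0128];105 [0.6939 0.0849 0.0125];108 [0.6921 0.0848 0.0134];111 [0.6903 0.0847 0.0134];114 [0.6884 0.0846 0.0138];117 [0.6866 0.0846 0.0125];120 [0.6847 0.0845 0.0123];123 [0.6834 0.0838 0.0525];126 [0.682  0.0837 0.0595];129 [0.6806 0.0836 0.0591];
196 [0.6463 0.0856 0.0602];199 [0.6446 0.0855 0.06  ];202 [0.6431 0.0854 0.0604];205 [0.6414 0.0854 0.0603];208 [0.6354 0.0857 0.0449];211 [0.6335 0.0856 0.0446];214 [0.6219 0.0862 0.0123];217 [0.6199 0.0861 0.0128];220 [0.6178 0.086  0.0131];223 [0.6158 0.0859 0.0137];226 [0.6136 0.0858 0.0136];229 [0.6207 0.0852 0.0397];232 [0.6197 0.0851 0.0422];235 [0.6256 0.0846 0.0628];238 [0.6256 0.0844 0.0672];241 [0.6244 0.0844 0.0684];244 [0.6347 0.0838 0.0977];247 [0.634  0.0837 0.0992];
```

The foot's near end caught the slot's rim and the holder tipped in the jaws. The shuttle hasn't moved. Lifting and checking the in-hand pose.

Call:
play_rows(moves=[{"x": 0, "y": 0, "z": -0.5, "wx": 0, "wy": 0, "wz": 0, "grip": 1}, {"x": 0, "y": 0, "z": -1, "wx": 0, "wy": 0, "wz": 0, "grip": 1}, {"x": 0, "y": 0, "z": -2, "wx": 0, "wy": 0, "wz": 0, "grip": 1}, {"x": 0, "y": 0, "z": -3, "wx": 0, "wy": 0, "wz": 0, "grip": 1}, {"x": 0, "y": 0, "z": -4, "wx": 0, "wy": 0, "wz": 0, "grip": 1}, {"x": 0, "y": 0, "z": -5, "wx": 0, "wy": 0, "wz": 0, "grip": 1}, {"x": 0, "y": 0, "z": -5, "wx": 0, "wy": 0, "wz": 0, "grip": 1}, {"x": 0, "y": 0, "z": -5, "wx": 0, "wy": 0, "wz": 0, "grip": 1}])

```text
t: 32.85
eef_pos: [0.6051, 0.0771, 0.118]
tcp_rot: [-3.14, -0.083, -0.0]
force: [0.2, -0.4, -4.4]
finger_gap: 0.013
```

```bash
python3 - <<'E'
from h import *
p=optics.snapshot('wrist');P=cloud(p);I=p['pixels'].astype(int);s=ctrl.sense();e=s['eef_pos']
print(e,s['force'],yaw())
m=(I[...,2]>140)&(I[...,1]<170)&(I[...,0]<90)&(np.hypot(P[...,0]-e[0],P[...,1]-e[1])<.05)&(P[...,2]>e[2]+.005)
q=P[m];print(len(q),np.round(q.min(0)-e,4),np.round(q.max(0)-e,4))
t=q[q[:,2]>np.percentile(q[:,2],30)];A=np.c_[t[:,0]-e[0],t[:,1]-e[1],np.ones(len(t))];c=np.linalg.lstsq(A,t[:,2]-e[2],rcond=None)[0];print("top plane slope",c)
sc=optics.snapshot('scene')
u,v=proj(sc,e).astype(int);print(u,v)
a=cv2.resize(p['pixels'][120:400,180:460],(560,560));b=cv2.resize(sc['pixels'][v-50:v+50,u-50:u+50],(500,500),interpolation=cv2.INTER_CUBIC)
b=cv2.copyMakeBorder(b,0,60,0,0,0);cv2.imwrite('pics/l.png',cv2.resize(np.hstack([a,b]),(800,int(560*800/1060))))
E
```

```text
[0.60470141 0.07701805 0.11752246] [-0.04726318  0.09118762 -3.88059782] -86.96875627750573
2846 [-0.0176 -0.0064  0.0193] [0.0186 0.008  0.0363]
top plane slope [-0.3366824  -0.04888778  0.02968213]
280 143
```

View pics/l.png

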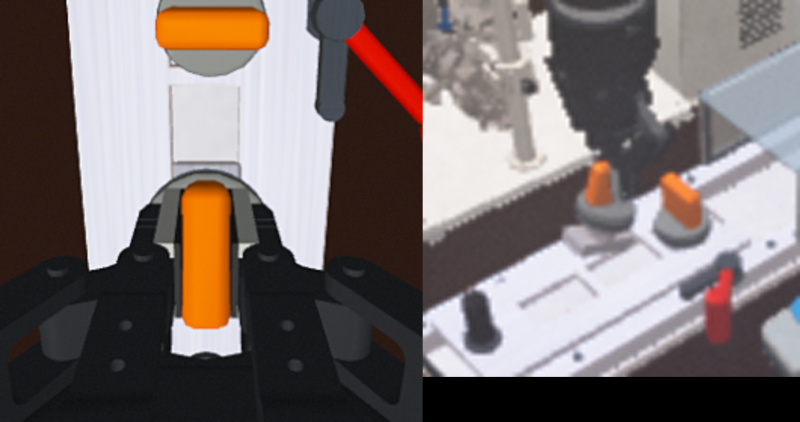

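The holder in hand is tilted about 18° around the jaw axis (wing at (205,255) in the left panel, foot skewed at (590,240) on the right). I'll stand it on the free bench spot and regrasp.

Call:
play_rows(moves=[{"x": 0, "y": 0, "z": -4, "wx": 0, "wy": 0, "wz": 0, "grip": 1}, {"x": -2, "y": 3, "z": -7, "wx": 0, "wy": 0, "wz": 0, "grip": 1}, {"x": -4, "y": 7, "z": -7, "wx": 0, "wy": 0, "wz": 0, "grip": 1}, {"x": -6.5, "y": 11.5, "z": -7, "wx": 0, "wy": 0, "wz": 0, "grip": 1}, {"x": -9, "y": 16, "z": -7, "wx": 0, "wy": 0, "wz": 0, "grip": 1}, {"x": -11.5, "y": 20.5, "z": -7, "wx": 0, "wy": 0, "wz": 0, "grip": 1}, {"x": -14, "y": 25, "z": -7, "wx": 0, "wy": 0, "wz": 0, "grip": 1}, {"x": -15, "y": 28, "z": -7, "wx": 0, "wy": 0, "wz": 0, "grip": 1}])

```text
t: 33.75
eef_pos: [0.4669, -0.2134, 0.1875]
tcp_rot: [-3.141, -0.078, 0.003]
force: [0.5, -0.0, -3.9]
finger_gap: 0.0131
```

Call:
play_rows(moves=[{"x": 0, "y": 0, "z": 4, "wx": 0, "wy": 0, "wz": 0, "grip": 1}, {"x": 0, "y": 0, "z": 8, "wx": 0, "wy": 0, "wz": 0, "grip": 1}, {"x": 0, "y": 0, "z": 10.5, "wx": 0, "wy": 0, "wz": 0, "grip": 1}, {"x": 0, "y": 0, "z": 12, "wx": 0, "wy": 0, "wz": 0, "grip": 1}, {"x": 0, "y": 0, "z": 13, "wx": 0, "wy": 0, "wz": 0, "grip": 1}, {"x": 0, "y": 0, "z": 13.5, "wx": 0, "wy": 0, "wz": 0, "grip": 1}, {"x": 0, "y": 0, "z": 13.8, "wx": 0, "wy": 0, "wz": 0, "grip": 1}, {"x": 0, "y": 0, "z": 13.8, "wx": 0, "wy": 0, "wz": 0, "grip": 1}])

```text
t: 34.55
eef_pos: [0.4705, -0.2106, 0.0502]
tcp_rot: [3.14, 0.083, 0.001]
force: [0.6, 0.3, -3.2]
finger_gap: 0.0128
```

Call:
play_rows(moves=[{"x": 0, "y": 0, "z": 0.2, "wx": 0, "wy": 0, "wz": 0, "grip": 1}, {"x": 0, "y": 0, "z": 0.4, "wx": 0, "wy": 0, "wz": 0, "grip": 1}, {"x": 0, "y": 0, "z": 0.6, "wx": 0, "wy": 0, "wz": 0, "grip": 1}, {"x": 0, "y": 0, "z": 0.6, "wx": 0, "wy": 0, "wz": 0, "grip": 1}, {"x": 0, "y": 0, "z": 0.6, "wx": 0, "wy": 0, "wz": 0, "grip": 1.6}, {"x": 0, "y": 0, "z": 0.6, "wx": 0, "wy": 0, "wz": 0, "grip": 3}, {"x": 0, "y": 0, "z": 0.6, "wx": 0, "wy": 0, "wz": 0, "grip": 4.5}, {"x": 0, "y": 0, "z": 0.6, "wx": 0, "wy": 0, "wz": 0, "grip": 4.5}])

```text
t: 35.35
eef_pos: [0.4702, -0.2105, 0.0438]
tcp_rot: [3.14, 0.083, 0.0]
force: [-0.0, 0.6, -0.2]
finger_gap: 0.0451
```

Call:
play_rows(moves=[{"x": 0, "y": 0, "z": -3, "wx": 0, "wy": 0, "wz": 0, "grip": 4.5}, {"x": 0, "y": 0, "z": -6, "wx": 0, "wy": 0, "wz": 0, "grip": 4.5}, {"x": 0, "y": 0, "z": -10, "wx": 0, "wy": 0, "wz": 0, "grip": 4.5}, {"x": 0, "y": 0, "z": -14, "wx": 0, "wy": 0, "wz": 0, "grip": 4.5}, {"x": 0, "y": 0, "z": -15, "wx": 0, "wy": 0, "wz": 0, "grip": 4.5}, {"x": 0, "y": 0, "z": -15, "wx": 0, "wy": 0, "wz": 0, "grip": 4.5}, {"x": 0, "y": 0, "z": -15, "wx": 0, "wy": 0, "wz": 0, "grip": 4.5}, {"x": 0, "y": 0, "z": -15, "wx": 0, "wy": 0, "wz": 0, "grip": 4.5}])

```text
t: 36.15
eef_pos: [0.4689, -0.21, 0.1919]
tcp_rot: [-3.14, -0.083, 0.006]
force: [1.2, 0.4, -0.3]
finger_gap: 0.0449
```

```bash
python3 -c "
from h import *
p=optics.snapshot('wrist');cv2.imwrite('pics/m.png',p['pixels']);w=wings(p);
b=min(w,key=lambda q:np.hypot(q[0]-.47,q[1]+.21));go([b[0],b[1],.045],b[2]-90)"
```

```text
wing px [548. 135.] xy 0.5308 -0.3977 size 41.1 14.8 yaw 59.9 z 0.0727
wing px [188. 160.] xy 0.4936 -0.1009 size 39.5 13.6 yaw -39.7 z 0.0726
wing px [318. 221.] xy 0.4465 -0.2123 size 38.9 12.4 yaw 3.0 z 0.0728
pos [ 0.469  -0.2101  0.192 ] yaw -86.97 rot tilt [-0.003  0.001 -1.   ] j7 -1.08
 shift cm [-2.21  0.12 14.71]
 wz 0.0 or -3.142
```

Call:
play_rows(moves=[{"x": -1.2, "y": 0.1, "z": 3, "wx": 0, "wy": 0, "wz": 0, "grip": 4.5}, {"x": -2.25, "y": 0.12, "z": 6, "wx": 0, "wy": 0, "wz": 0, "grip": 4.5}, {"x": -2.25, "y": 0.12, "z": 9, "wx": 0, "wy": 0, "wz": 0, "grip": 4.5}, {"x": -2.25, "y": 0.12, "z": 12, "wx": 0, "wy": 0, "wz": 0, "grip": 4.5}, {"x": -2.25, "y": 0.12, "z": 14, "wx": 0, "wy": 0, "wz": 0, "grip": 4.5}, {"x": -2.25, "y": 0.12, "z": 14.8, "wx": 0, "wy": 0, "wz": 0, "grip": 4.5}, {"x": -2.25, "y": 0.12, "z": 14.8, "wx": 0, "wy": 0, "wz": 0, "grip": 4.5}, {"x": -2.25, "y": 0.12, "z": 14.8, "wx": 0, "wy": 0, "wz": 0, "grip": 4}])

```text
t: 37.0
eef_pos: [0.4481, -0.2132, 0.0462]
tcp_rot: [3.14, 0.083, 0.001]
force: [0.1, 0.1, 0.7]
finger_gap: 0.04
```

Call:
play_rows(moves=[{"x": 0, "y": 0, "z": 0, "wx": 0, "wy": 0, "wz": 0, "grip": 3}, {"x": 0, "y": 0, "z": 0, "wx": 0, "wy": 0, "wz": 0, "grip": 2}, {"x": 0, "y": 0, "z": 0, "wx": 0, "wy": 0, "wz": 0, "grip": 1}, {"x": 0, "y": 0, "z": 0, "wx": 0, "wy": 0, "wz": 0, "grip": 1}, {"x": 0, "y": 0, "z": 0, "wx": 0, "wy": 0, "wz": 0, "grip": 1}, {"x": 0, "y": 0, "z": 0, "wx": 0, "wy": 0, "wz": 0, "grip": 1}, {"x": 0, "y": 0, "z": 0, "wx": 0, "wy": 0, "wz": 0, "grip": 1}, {"x": 0, "y": 0, "z": 0, "wx": 0, "wy": 0, "wz": 0, "grip": 1}], force=90)

```text
t: 37.8
eef_pos: [0.4484, -0.2128, 0.0468]
tcp_rot: [-3.14, -0.083, -0.002]
force: [-1.3, 1.4, 5.9]
finger_gap: 0.0127
```

```bash
python3 -c "
from h import *
go([.6053,.0770,.18],-87.1)"
```

```text
pos [ 0.4484 -0.2128  0.0468] yaw -86.96 rot tilt [ 0.002  0.    -1.   ] j7 -0.95
 shift cm [ 17.22 -28.11 -13.28]
 wz 0.002 or -3.139
```

Call:
play_rows(moves=[{"x": 0, "y": 0, "z": -2, "wx": 0, "wy": 0, "wz": 0, "grip": 1}, {"x": 0, "y": 0, "z": -6, "wx": 0, "wy": 0, "wz": 0, "grip": 1}, {"x": 0.5, "y": -0.8, "z": -10, "wx": 0, "wy": 0, "wz": 0, "grip": 1}, {"x": 2.5, "y": -4, "z": -13.5, "wx": 0, "wy": 0, "wz": 0, "grip": 1}, {"x": 5, "y": -8, "z": -13.5, "wx": 0, "wy": 0, "wz": 0, "grip": 1}, {"x": 7.5, "y": -12, "z": -13.5, "wx": 0, "wy": 0, "wz": 0, "grip": 1}, {"x": 10, "y": -16, "z": -13.5, "wx": 0, "wy": 0, "wz": 0, "grip": 1}, {"x": 12.5, "y": -20, "z": -13.5, "wx": 0, "wy": 0, "wz": 0, "grip": 1}])

```text
t: 38.6
eef_pos: [0.5618, -0.0049, 0.1803]
tcp_rot: [3.14, 0.083, -0.001]
force: [1.2, -0.5, -3.8]
finger_gap: 0.0125
```

Call:
play_rows(moves=[{"x": 2.4, "y": -3.5, "z": 0, "wx": 0, "wy": 0, "wz": 0, "grip": 1}, {"x": 3.9, "y": -6, "z": 2, "wx": 0, "wy": 0, "wz": 0, "grip": 1}, {"x": 4.7, "y": -8.05, "z": 4, "wx": 0, "wy": 0, "wz": 0, "grip": 1}, {"x": 4.7, "y": -8.05, "z": 6, "wx": 0, "wy": 0, "wz": 0, "grip": 1}, {"x": 4.7, "y": -8.05, "z": 7.5, "wx": 0, "wy": 0, "wz": 0, "grip": 1}, {"x": 4.7, "y": -8.05, "z": 7.5, "wx": 0, "wy": 0, "wz": 0, "grip": 1}, {"x": 4.7, "y": -8.05, "z": 7.5, "wx": 0, "wy": 0, "wz": 0, "grip": 1}, {"x": 4.7, "y": -8.05, "z": 7.5, "wx": 0, "wy": 0, "wz": 0, "grip": 1}])

```text
t: 39.4
eef_pos: [0.6056, 0.0755, 0.1071]
tcp_rot: [-3.14, -0.081, -0.004]
force: [1.0, -1.2, -3.2]
finger_gap: 0.0121
```

```bash
python3 -c "
from h import *
p=optics.snapshot('wrist');inhand(p);go([.6053,.0770,.0683],-87.1)
P=cloud(p);print([ (r,np.round(P[r,316],4).tolist()) for r in range(205,240,3)])"
```

```text
inhand ((603.7122802734375, 75.83975219726562), (39.66740798950195, 13.011017799377441), 2.9356844425201416) minus tcp [-1.9  0.2]
pos [0.6056 0.0757 0.1072] yaw -87.04 rot tilt [ 0.003  0.    -1.   ] j7 -1.58
 shift cm [-0.04 -0.13  3.89]
 wz 0.001 or -3.141
[(205, [0.6237, 0.0769, 0.0721]), (208, [0.6223, 0.0768, 0.0733]), (211, [0.6259, 0.077, 0.0904]), (214, [0.6249, 0.0769, 0.0925]), (217, [0.6248, 0.0769, 0.097]), (220, [0.6242, 0.0769, 0.0999]), (223, [0.6228, 0.0768, 0.1003]), (226, [0.6212, 0.0767, 0.1004]), (229, [0.6225, 0.0768, 0.1079]), (232, [0.6224, 0.0768, 0.1117]), (235, [0.6221, 0.0768, 0.1146]), (238, [0.6223, 0.0768, 0.1187])]
```

Call:
play_rows(moves=[{"x": 0.18, "y": -0.1, "z": 0.4, "wx": 0, "wy": 0, "wz": 0, "grip": 1}, {"x": 0.18, "y": -0.1, "z": 0.8, "wx": 0, "wy": 0, "wz": 0, "grip": 1}, {"x": 0.18, "y": -0.1, "z": 1.2, "wx": 0, "wy": 0, "wz": 0, "grip": 1}, {"x": 0.18, "y": -0.1, "z": 1.2, "wx": 0, "wy": 0, "wz": 0, "grip": 1}, {"x": 0.18, "y": -0.1, "z": 1.2, "wx": 0, "wy": 0, "wz": 0, "grip": 1}, {"x": 0.18, "y": -0.1, "z": 1.2, "wx": 0, "wy": 0, "wz": 0, "grip": 1}, {"x": 0.18, "y": -0.1, "z": 1.2, "wx": 0, "wy": 0, "wz": 0, "grip": 1}, {"x": 0.18, "y": -0.1, "z": 1.2, "wx": 0, "wy": 0, "wz": 0, "grip": 1}])

```text
t: 40.25
eef_pos: [0.6065, 0.0774, 0.094]
tcp_rot: [-3.14, -0.083, -0.001]
force: [0.4, -0.7, -4.0]
finger_gap: 0.0121
```

```bash
python3 -c "
from h import *
p=optics.snapshot('wrist');inhand(p);go([.6074,.0770,.0681],-87.1)
P=cloud(p);I=p['pixels']
cv2.imwrite('pics/n.png',cv2.resize(I[150:300,240:400],None,fx=4,fy=4,interpolation=cv2.INTER_CUBIC))
print([ (r,np.round(P[r,316],4).tolist()) for r in range(190,215,2)])"
```

```text
inhand ((605.101806640625, 77.78730773925781), (39.687782287597656, 13.026742935180664), 3.023530960083008) minus tcp [-1.4  0.4]
pos [0.6065 0.0774 0.094 ] yaw -86.97 rot tilt [ 0.  0. -1.] j7 -1.58
 shift cm [0.09 0.05 2.59]
 wz 0.002 or -3.139
[(190, [0.6218, 0.0786, 0.0113]), (192, [0.6205, 0.0786, 0.0124]), (194, [0.6294, 0.0791, 0.0519]), (196, [0.6293, 0.0791, 0.0562]), (198, [0.6287, 0.079, 0.0582]), (200, [0.6278, 0.079, 0.0595]), (202, [0.6266, 0.0789, 0.0595]), (204, [0.6255, 0.0788, 0.0597]), (206, [0.6245, 0.0788, 0.0606]), (208, [0.6231, 0.0787, 0.0597]), (210, [0.622, 0.0787, 0.0602]), (212, [0.6268, 0.0789, 0.0787]), (214, [0.6259, 0.0789, 0.0795])]
```

View pics/n.png

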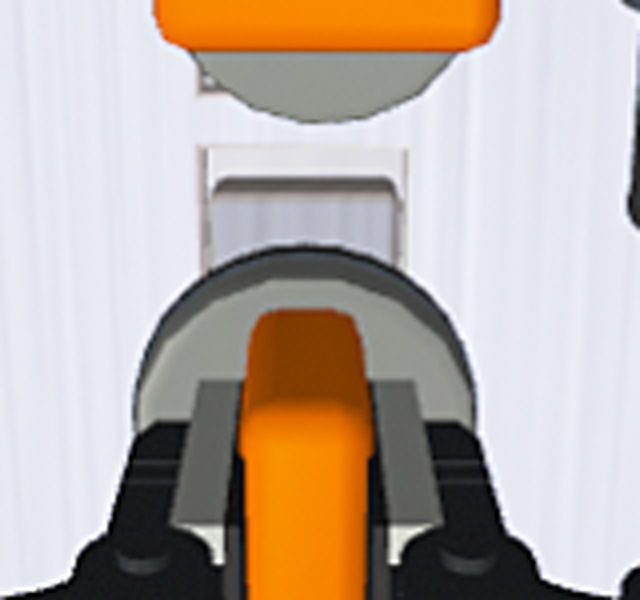

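The crop is clear: the foot's far end, at (305,180), is centred sideways in the slot (edges 203–408) but has about 3.4 mm of gap ahead. It needs about 1.4 mm more forward.

Call:
play_rows(moves=[{"x": 0.14, "y": 0, "z": 0.1, "wx": 0, "wy": 0, "wz": 0, "grip": 1}, {"x": 0.14, "y": 0, "z": 0.1, "wx": 0, "wy": 0, "wz": 0, "grip": 1}, {"x": 0.14, "y": 0, "z": 0.1, "wx": 0, "wy": 0, "wz": 0, "grip": 1}, {"x": 0.14, "y": 0, "z": 0.3, "wx": 0, "wy": 0, "wz": 0, "grip": 1}, {"x": 0.14, "y": 0, "z": 0.5, "wx": 0, "wy": 0, "wz": 0, "grip": 1}, {"x": 0.14, "y": 0, "z": 0.7, "wx": 0, "wy": 0, "wz": 0, "grip": 1}, {"x": 0.14, "y": 0, "z": 0.7, "wx": 0, "wy": 0, "wz": 0, "grip": 1}, {"x": 0.14, "y": 0, "z": 0.7, "wx": 0, "wy": 0, "wz": 0, "grip": 1}])

```text
t: 41.1
eef_pos: [0.6077, 0.0774, 0.0867]
tcp_rot: [3.14, 0.083, -0.0]
force: [1.2, 0.1, -3.7]
finger_gap: 0.0123
```

```bash
python3 -c "
from h import *
go([.6082,.0770,.0681],-87.1);print(ctrl.sense()['force'])"
```

```text
pos [0.6077 0.0774 0.0867] yaw -86.97 rot tilt [-0. -0. -1.] j7 -1.57
 shift cm [0.04 0.05 1.86]
 wz 0.002 or -3.139
[ 1.17116838  0.06033933 -3.73321489]
```

Foot 4 mm into the slot with no contact force. Continuing down.

Call:
play_rows(moves=[{"x": 0.02, "y": 0, "z": 0.3, "wx": 0, "wy": 0, "wz": 0, "grip": 1}, {"x": 0.02, "y": 0, "z": 0.6, "wx": 0, "wy": 0, "wz": 0, "grip": 1}, {"x": 0.02, "y": 0, "z": 0.9, "wx": 0, "wy": 0, "wz": 0, "grip": 1}, {"x": 0.02, "y": 0, "z": 1.2, "wx": 0, "wy": 0, "wz": 0, "grip": 1}, {"x": 0.02, "y": 0, "z": 1.5, "wx": 0, "wy": 0, "wz": 0, "grip": 1}, {"x": 0.02, "y": 0, "z": 1.8, "wx": 0, "wy": 0, "wz": 0, "grip": 1}, {"x": 0.02, "y": 0, "z": 1.95, "wx": 0, "wy": 0, "wz": 0, "grip": 1}, {"x": 0.02, "y": 0, "z": 1.95, "wx": 0, "wy": 0, "wz": 0, "grip": 1}])

```text
t: 41.9
eef_pos: [0.6081, 0.0775, 0.0679]
tcp_rot: [-3.14, -0.083, -0.0]
force: [-0.6, -0.5, 0.9]
finger_gap: 0.0121
```

Call:
play_rows(moves=[{"x": 0, "y": -0.03, "z": 0, "wx": 0, "wy": 0, "wz": -0.13, "grip": 1}, {"x": 0, "y": -0.06, "z": 0, "wx": 0, "wy": 0, "wz": -0.26, "grip": 1}, {"x": 0, "y": -0.1, "z": 0, "wx": 0, "wy": 0, "wz": -0.39, "grip": 1}, {"x": -0.03, "y": -0.13, "z": 0, "wx": 0, "wy": 0, "wz": -0.52, "grip": 1}, {"x": -0.05, "y": -0.15, "z": 0, "wx": 0, "wy": 0, "wz": -0.65, "grip": 1}, {"x": -0.07, "y": -0.18, "z": 0, "wx": 0, "wy": 0, "wz": -0.78, "grip": 1}, {"x": -0.1, "y": -0.2, "z": 0, "wx": 0, "wy": 0, "wz": -0.91, "grip": 1}, {"x": -0.13, "y": -0.22, "z": 0, "wx": 0, "wy": 0, "wz": -1.04, "grip": 1}])

```text
t: 42.7
eef_pos: [0.6073, 0.0791, 0.0679]
tcp_rot: [2.679, 1.638, 0.002]
force: [0.0, 0.3, -0.9]
finger_gap: 0.0125
```

Call:
play_rows(moves=[{"x": -0.03, "y": 0.03, "z": 0, "wx": 0, "wy": 0, "wz": -0.13, "grip": 1}, {"x": -0.03, "y": 0.05, "z": 0, "wx": 0, "wy": 0, "wz": -0.26, "grip": 1}, {"x": -0.03, "y": 0.07, "z": 0, "wx": 0, "wy": 0, "wz": -0.39, "grip": 1}, {"x": -0.03, "y": 0.08, "z": 0, "wx": 0, "wy": 0, "wz": -0.53, "grip": 1}, {"x": -0.03, "y": 0.08, "z": 0, "wx": 0, "wy": 0, "wz": -0.53, "grip": 1}, {"x": -0.03, "y": 0.08, "z": 0, "wx": 0, "wy": 0, "wz": -0.53, "grip": 1}, {"x": -0.03, "y": 0.08, "z": 0, "wx": 0, "wy": 0, "wz": -0.53, "grip": 1}, {"x": -0.03, "y": 0.08, "z": 0, "wx": 0, "wy": 0, "wz": -0.53, "grip": 1}])

```text
t: 43.5
eef_pos: [0.6081, 0.0787, 0.0678]
tcp_rot: [2.163, 2.276, 0.002]
force: [1.8, -0.3, 1.1]
finger_gap: 0.0121
```

```bash
python3 -c "
from h import *
go([.605,.0790,.0681],2.9);s=ctrl.sense();print(s['force'],s['moment'])"
```

```text
pos [0.6081 0.0787 0.0678] yaw 2.9 rot tilt [ 0.002 -0.    -1.   ] j7 -0.2
 shift cm [ 0.04 -0.3  -0.03]
 wz -0.0 or 3.142
[ 1.79664998 -0.32772545  1.07387519] [-0.16172723 -0.36817486 -0.05194435]
```

Call:
play_rows(moves=[{"x": 0, "y": 0, "z": 0, "wx": 0, "wy": 0, "wz": 0, "grip": 3.2}, {"x": 0, "y": 0, "z": 0, "wx": 0, "wy": 0, "wz": 0, "grip": 3.2}, {"x": 0, "y": 0, "z": 0, "wx": 0, "wy": 0, "wz": 0, "grip": 3.2}, {"x": 0, "y": 0, "z": -1.5, "wx": 0, "wy": 0, "wz": 0, "grip": 3.2}, {"x": 0, "y": 0, "z": -4, "wx": 0, "wy": 0, "wz": 0, "grip": 3.2}, {"x": 0, "y": 0, "z": -8, "wx": 0, "wy": 0, "wz": 0, "grip": 3.2}, {"x": -3, "y": -0.5, "z": -12, "wx": 0, "wy": 0, "wz": 0.05, "grip": 3.2}, {"x": -7, "y": -1.5, "z": -13, "wx": 0, "wy": 0, "wz": 0.1, "grip": 3.2}])

```text
t: 44.3
eef_pos: [0.5994, 0.0111, 0.2039]
tcp_rot: [2.266, 2.168, 0.015]
force: [0.2, -0.7, -0.1]
finger_gap: 0.0319
```

Call:
play_rows(moves=[{"x": -5, "y": -1.5, "z": 0, "wx": 0, "wy": 0, "wz": 0.07, "grip": 4.5}, {"x": -10, "y": -3, "z": 0, "wx": 0, "wy": 0, "wz": 0.14, "grip": 4.5}, {"x": -15, "y": -4.5, "z": 0, "wx": 0, "wy": 0, "wz": 0.21, "grip": 4.5}, {"x": -20, "y": -6, "z": 0, "wx": 0, "wy": 0, "wz": 0.28, "grip": 4.5}, {"x": -25, "y": -7.5, "z": 0, "wx": 0, "wy": 0, "wz": 0.35, "grip": 4.5}, {"x": -30, "y": -9, "z": 0, "wx": 0, "wy": 0, "wz": 0.42, "grip": 4.5}, {"x": -35, "y": -10.5, "z": 0, "wx": 0, "wy": 0, "wz": 0.47, "grip": 4.5}, {"x": -39, "y": -12, "z": 0, "wx": 0, "wy": 0, "wz": 0.47, "grip": 4.5}])

```text
t: 45.1
eef_pos: [0.46, -0.3697, 0.1988]
tcp_rot: [2.715, 1.577, 0.002]
force: [0.6, -0.5, 0.2]
finger_gap: 0.0447
```

Call:
play_rows(moves=[{"x": 0, "y": 0, "z": 0, "wx": 0, "wy": 0, "wz": 0, "grip": 4.5}, {"x": 0, "y": 0, "z": 0, "wx": 0, "wy": 0, "wz": 0, "grip": 4.5}, {"x": 0, "y": 0, "z": 0, "wx": 0, "wy": 0, "wz": 0, "grip": 4.5}, {"x": 0, "y": 0, "z": 0, "wx": 0, "wy": 0, "wz": 0, "grip": 4.5}, {"x": 0, "y": 0, "z": 0, "wx": 0, "wy": 0, "wz": 0, "grip": 4.5}, {"x": 0, "y": 0, "z": 0, "wx": 0, "wy": 0, "wz": 0, "grip": 4.5}, {"x": 0, "y": 0, "z": 0, "wx": 0, "wy": 0, "wz": 0, "grip": 4.5}, {"x": 0, "y": 0, "z": 0, "wx": 0, "wy": 0, "wz": 0, "grip": 4.5}])

```text
t: 45.9
eef_pos: [0.4604, -0.3679, 0.1973]
tcp_rot: [2.716, 1.579, 0.0]
force: [-0.4, 0.3, 0.1]
finger_gap: 0.0451
```

```bash
python3 -c "
from h import *
p=optics.snapshot('wrist');cv2.imwrite('pics/o.png',p['pixels']);w=wings(p);
b=min(w,key=lambda q:np.hypot(q[0]-.53,q[1]+.4));go([b[0],b[1],.045],b[2]-90);print(ctrl.sense()['joint_positions'])"
```

```text
wing px [404. 187.] xy 0.5303 -0.3987 size 39.1 14.4 yaw 60.4 z 0.0719
pos [ 0.4604 -0.3679  0.1973] yaw -29.66 rot tilt [ 0.  0. -1.] j7 0.15
 shift cm [ 0.78  7.6  15.23]
 wz -0.001 or 3.141
[ 0.43631439  0.32351369  0.20707572  1.73195563 -0.07369186  1.09367115
  0.14912306]
```

Call:
play_rows(moves=[{"x": 0.4, "y": 3.5, "z": 1, "wx": 0, "wy": 0, "wz": 0, "grip": 4.5}, {"x": 0.7, "y": 7, "z": 2, "wx": 0, "wy": 0, "wz": 0, "grip": 4.5}, {"x": 0.7, "y": 7.6, "z": 3, "wx": 0, "wy": 0, "wz": 0, "grip": 4.5}, {"x": 0.7, "y": 7.6, "z": 6, "wx": 0, "wy": 0, "wz": 0, "grip": 4.5}, {"x": 0.7, "y": 7.6, "z": 9, "wx": 0, "wy": 0, "wz": 0, "grip": 4.5}, {"x": 0.7, "y": 7.6, "z": 12, "wx": 0, "wy": 0, "wz": 0, "grip": 4.5}, {"x": 0.7, "y": 7.6, "z": 14.5, "wx": 0, "wy": 0, "wz": 0, "grip": 4.5}, {"x": 0.7, "y": 7.6, "z": 15.1, "wx": 0, "wy": 0, "wz": 0, "grip": 4.5}])

```text
t: 46.75
eef_pos: [0.5272, -0.3978, 0.0428]
tcp_rot: [-2.711, -1.575, 0.005]
force: [-0.1, 0.3, -0.2]
finger_gap: 0.0453
```

Call:
play_rows(moves=[{"x": 0, "y": 0, "z": 0, "wx": 0, "wy": 0, "wz": 0, "grip": 4}, {"x": 0, "y": 0, "z": 0, "wx": 0, "wy": 0, "wz": 0, "grip": 3}, {"x": 0, "y": 0, "z": 0, "wx": 0, "wy": 0, "wz": 0, "grip": 2}, {"x": 0, "y": 0, "z": 0, "wx": 0, "wy": 0, "wz": 0, "grip": 1}, {"x": 0, "y": 0, "z": 0, "wx": 0, "wy": 0, "wz": 0, "grip": 1}, {"x": 0, "y": 0, "z": 0, "wx": 0, "wy": 0, "wz": 0, "grip": 1}, {"x": 0, "y": 0, "z": 0, "wx": 0, "wy": 0, "wz": 0, "grip": 1}, {"x": 0, "y": 0, "z": 0, "wx": 0, "wy": 0, "wz": 0, "grip": 1}])

```text
t: 47.55
eef_pos: [0.5311, -0.4004, 0.0482]
tcp_rot: [2.714, 1.577, 0.003]
force: [0.6, 0.1, 6.4]
finger_gap: 0.0126
```

```bash
python3 -c "
from h import *
go([.5415,.0740,.185],-87.0)"
```

```text
pos [ 0.5311 -0.4004  0.0482] yaw -29.67 rot tilt [ 0.003 -0.002 -1.   ] j7 0.16
 shift cm [ 41.74 -22.54 -13.76]
 wz 1.001 or -2.141
```

Call:
play_rows(moves=[{"x": 0, "y": 0, "z": -2, "wx": 0, "wy": 0, "wz": 0, "grip": 1}, {"x": 0, "y": 0, "z": -6, "wx": 0, "wy": 0, "wz": 0, "grip": 1}, {"x": 0.5, "y": -0.3, "z": -10, "wx": 0, "wy": 0, "wz": 0.05, "grip": 1}, {"x": 3, "y": -1.6, "z": -13.8, "wx": 0, "wy": 0, "wz": 0.15, "grip": 1}, {"x": 6.5, "y": -3.5, "z": -13.8, "wx": 0, "wy": 0, "wz": 0.27, "grip": 1}, {"x": 10, "y": -5.4, "z": -13.8, "wx": 0, "wy": 0, "wz": 0.39, "grip": 1}, {"x": 13.5, "y": -7.3, "z": -13.8, "wx": 0, "wy": 0, "wz": 0.51, "grip": 1}, {"x": 17, "y": -9.2, "z": -13.8, "wx": 0, "wy": 0, "wz": 0.63, "grip": 1}])

```text
t: 48.35
eef_pos: [0.533, -0.2043, 0.1836]
tcp_rot: [-3.072, -0.651, 0.002]
force: [0.7, 0.3, -3.2]
finger_gap: 0.0123
```

```bash
python3 -c "
from h import *
go([.5415,.0740,.185],-87.0)"
```

```text
pos [ 0.533  -0.2043  0.1836] yaw -66.06 rot tilt [-0.002  0.001 -1.   ] j7 -0.77
 shift cm [ 12.07 -25.09  -0.12]
 wz 0.365 or -2.776
```

Call:
play_rows(moves=[{"x": 1.9, "y": -4, "z": 0, "wx": 0, "wy": 0, "wz": 0.1, "grip": 1}, {"x": 3.8, "y": -8, "z": 0, "wx": 0, "wy": 0, "wz": 0.2, "grip": 1}, {"x": 5.8, "y": -12, "z": 0, "wx": 0, "wy": 0, "wz": 0.3, "grip": 1}, {"x": 7.7, "y": -16, "z": 0, "wx": 0, "wy": 0, "wz": 0.36, "grip": 1}, {"x": 9.7, "y": -20, "z": 0, "wx": 0, "wy": 0, "wz": 0.36, "grip": 1}, {"x": 11.6, "y": -24, "z": 0, "wx": 0, "wy": 0, "wz": 0.36, "grip": 1}, {"x": 12.0, "y": -24.9, "z": 0, "wx": 0, "wy": 0, "wz": 0.36, "grip": 1}, {"x": 12.0, "y": -24.9, "z": 0, "wx": 0, "wy": 0, "wz": 0.36, "grip": 1}])

```text
t: 49.15
eef_pos: [0.5403, 0.0728, 0.1836]
tcp_rot: [-3.139, -0.107, 0.003]
force: [-0.1, 0.3, -2.7]
finger_gap: 0.012
```

Call:
play_rows(moves=[{"x": 0, "y": 0, "z": 0, "wx": 0, "wy": 0, "wz": 0, "grip": 1}, {"x": 0, "y": 0, "z": 2, "wx": 0, "wy": 0, "wz": 0, "grip": 1}, {"x": 0, "y": 0, "z": 4, "wx": 0, "wy": 0, "wz": 0, "grip": 1}, {"x": 0, "y": 0, "z": 6, "wx": 0, "wy": 0, "wz": 0, "grip": 1}, {"x": 0, "y": 0, "z": 7.5, "wx": 0, "wy": 0, "wz": 0, "grip": 1}, {"x": 0, "y": 0, "z": 7.5, "wx": 0, "wy": 0, "wz": 0, "grip": 1}, {"x": 0, "y": 0, "z": 7.5, "wx": 0, "wy": 0, "wz": 0, "grip": 1}, {"x": 0, "y": 0, "z": 7.5, "wx": 0, "wy": 0, "wz": 0, "grip": 1}])

```text
t: 49.95
eef_pos: [0.5423, 0.069, 0.1104]
tcp_rot: [3.14, 0.096, 0.003]
force: [-0.7, 0.1, -3.1]
finger_gap: 0.0124
```

```bash
python3 -c "
from h import *
p=optics.snapshot('wrist');inhand(p);go([.5415,.0740,.096],-87.0)"
```

```text
inhand ((543.7404174804688, 69.59808349609375), (39.08937072753906, 12.991461753845215), 3.4612584114074707) minus tcp [1.4 0.2]
pos [0.5423 0.0694 0.1105] yaw -86.47 rot tilt [ 0.002  0.    -1.   ] j7 -1.64
 shift cm [-0.05 -0.47  1.45]
 wz 0.009 or -3.132
```

Call:
play_rows(moves=[{"x": -0.1, "y": -0.23, "z": 0.4, "wx": 0, "wy": 0, "wz": 0.009, "grip": 1}, {"x": -0.2, "y": -0.45, "z": 0.8, "wx": 0, "wy": 0, "wz": 0.009, "grip": 1}, {"x": -0.2, "y": -0.45, "z": 1.3, "wx": 0, "wy": 0, "wz": 0.009, "grip": 1}, {"x": -0.2, "y": -0.45, "z": 1.3, "wx": 0, "wy": 0, "wz": 0.009, "grip": 1}, {"x": -0.2, "y": -0.45, "z": 1.3, "wx": 0, "wy": 0, "wz": 0.009, "grip": 1}, {"x": -0.2, "y": -0.45, "z": 1.3, "wx": 0, "wy": 0, "wz": 0.009, "grip": 1}, {"x": -0.2, "y": -0.45, "z": 1.3, "wx": 0, "wy": 0, "wz": 0.009, "grip": 1}, {"x": -0.2, "y": -0.45, "z": 1.3, "wx": 0, "wy": 0, "wz": 0.009, "grip": 1}])

```text
t: 50.8
eef_pos: [0.5392, 0.0743, 0.0965]
tcp_rot: [-3.14, -0.085, -0.001]
force: [0.3, -0.4, -3.2]
finger_gap: 0.0124
```

```bash
cat > edge.py <<'E'
from h import *
p=optics.snapshot('wrist');inhand(p,.073-.048);go([.5402,.0740,.0691],-87.0)
P=cloud(p);I=p['pixels'];pr=None
for r in range(150,245):
    a=P[r,316]
    if pr is not None and abs(a[2]-pr[2])>.006: print(r,np.round(pr,4),np.round(a,4))
    pr=a
cv2.imwrite('pics/q.png',cv2.resize(I[150:300,240:400],None,fx=4,fy=4,interpolation=cv2.INTER_CUBIC))
E
python3 edge.py
```

```text
inhand ((540.1559448242188, 74.8477783203125), (39.43227767944336, 13.089984893798828), 3.0344479084014893) minus tcp [1.  0.5]
pos [0.5391 0.0743 0.0964] yaw -86.92 rot tilt [ 0. -0. -1.] j7 -1.65
 shift cm [0.1  0.04 2.73]
 wz 0.001 or -3.14
157 [0.5856 0.0773 0.0597] [0.5841 0.0772 0.0531]
158 [0.5841 0.0772 0.0531] [0.5774 0.0768 0.011 ]
165 [0.5734 0.0766 0.0131] [0.577  0.0768 0.0386]
181 [0.5683 0.0763 0.0433] [0.5604 0.0759 0.0103]
189 [0.5555 0.0756 0.012 ] [0.5648 0.0761 0.053 ]
205 [0.5575 0.0758 0.06  ] [0.5622 0.076  0.0778]
```

View pics/q.png

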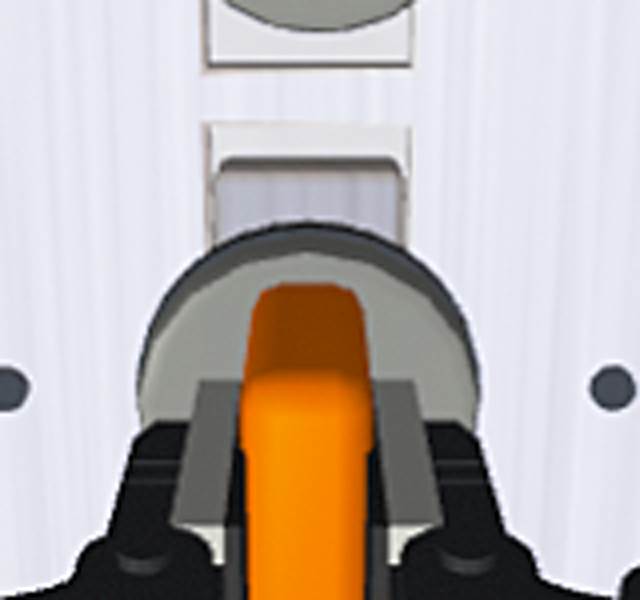

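Here the foot's far end is at (309,163) and the slot edges at 205 and 410. The gap ahead is about 3.2 mm, so I shift +1.2 mm and descend.

Call:
play_rows(moves=[{"x": 0.12, "y": -0.03, "z": 0.1, "wx": 0, "wy": 0, "wz": 0, "grip": 1}, {"x": 0.12, "y": -0.03, "z": 0.2, "wx": 0, "wy": 0, "wz": 0, "grip": 1}, {"x": 0.12, "y": -0.03, "z": 0.2, "wx": 0, "wy": 0, "wz": 0, "grip": 1}, {"x": 0.12, "y": -0.03, "z": 0.4, "wx": 0, "wy": 0, "wz": 0, "grip": 1}, {"x": 0.12, "y": -0.03, "z": 0.6, "wx": 0, "wy": 0, "wz": 0, "grip": 1}, {"x": 0.12, "y": -0.03, "z": 0.8, "wx": 0, "wy": 0, "wz": 0, "grip": 1}, {"x": 0.12, "y": -0.03, "z": 0.8, "wx": 0, "wy": 0, "wz": 0, "grip": 1}, {"x": 0.12, "y": -0.03, "z": 0.8, "wx": 0, "wy": 0, "wz": 0, "grip": 1}])

```text
t: 51.65
eef_pos: [0.5402, 0.0747, 0.0882]
tcp_rot: [3.14, 0.085, -0.0]
force: [-0.2, -0.1, -3.4]
finger_gap: 0.0125
```

```bash
python3 -c "
from h import *
go([.5403,.0740,.0692],-87.0);print(ctrl.sense()['force'])"
```

```text
pos [0.5402 0.0747 0.0882] yaw -86.91 rot tilt [-0. -0. -1.] j7 -1.65
 shift cm [0.01 0.07 1.9 ]
 wz 0.002 or -3.14
[-0.19149605 -0.0575466  -3.38622056]
```

Call:
play_rows(moves=[{"x": 0.01, "y": 0.02, "z": 0.3, "wx": 0, "wy": 0, "wz": 0, "grip": 1}, {"x": 0.01, "y": 0.02, "z": 0.6, "wx": 0, "wy": 0, "wz": 0, "grip": 1}, {"x": 0.01, "y": 0.02, "z": 0.9, "wx": 0, "wy": 0, "wz": 0, "grip": 1}, {"x": 0.01, "y": 0.02, "z": 1.2, "wx": 0, "wy": 0, "wz": 0, "grip": 1}, {"x": 0.01, "y": 0.02, "z": 1.5, "wx": 0, "wy": 0, "wz": 0, "grip": 1}, {"x": 0.01, "y": 0.02, "z": 1.8, "wx": 0, "wy": 0, "wz": 0, "grip": 1}, {"x": 0.01, "y": 0.02, "z": 1.98, "wx": 0, "wy": 0, "wz": 0, "grip": 1}, {"x": 0.01, "y": 0.02, "z": 1.98, "wx": 0, "wy": 0, "wz": 0, "grip": 1}])

```text
t: 52.45
eef_pos: [0.5407, 0.0745, 0.0692]
tcp_rot: [-3.14, -0.084, -0.001]
force: [-1.7, -0.5, 2.5]
finger_gap: 0.0125
```

Call:
play_rows(moves=[{"x": 0, "y": 0, "z": 0, "wx": 0, "wy": 0, "wz": -0.13, "grip": 1}, {"x": 0, "y": 0, "z": 0, "wx": 0, "wy": 0, "wz": -0.26, "grip": 1}, {"x": 0, "y": 0, "z": 0, "wx": 0, "wy": 0, "wz": -0.39, "grip": 1}, {"x": 0, "y": 0, "z": 0, "wx": 0, "wy": 0, "wz": -0.52, "grip": 1}, {"x": 0, "y": 0, "z": 0, "wx": 0, "wy": 0, "wz": -0.65, "grip": 1}, {"x": 0, "y": 0, "z": 0, "wx": 0, "wy": 0, "wz": -0.78, "grip": 1}, {"x": 0, "y": 0, "z": 0, "wx": 0, "wy": 0, "wz": -0.91, "grip": 1}, {"x": 0, "y": 0, "z": 0, "wx": 0, "wy": 0, "wz": -1.04, "grip": 1}])

```text
t: 53.25
eef_pos: [0.5418, 0.0752, 0.0692]
tcp_rot: [2.678, 1.641, 0.005]
force: [0.2, 0.8, -0.1]
finger_gap: 0.0124
```

Call:
play_rows(moves=[{"x": 0, "y": 0, "z": 0, "wx": 0, "wy": 0, "wz": -0.13, "grip": 1}, {"x": 0, "y": 0, "z": 0, "wx": 0, "wy": 0, "wz": -0.26, "grip": 1}, {"x": 0, "y": 0, "z": 0, "wx": 0, "wy": 0, "wz": -0.39, "grip": 1}, {"x": 0, "y": 0, "z": 0, "wx": 0, "wy": 0, "wz": -0.53, "grip": 1}, {"x": 0, "y": 0, "z": 0, "wx": 0, "wy": 0, "wz": -0.53, "grip": 1}, {"x": 0, "y": 0, "z": 0, "wx": 0, "wy": 0, "wz": -0.53, "grip": 1}, {"x": 0, "y": 0, "z": 0, "wx": 0, "wy": 0, "wz": -0.53, "grip": 1}, {"x": 0, "y": 0, "z": 0, "wx": 0, "wy": 0, "wz": -0.53, "grip": 1}])

```text
t: 54.05
eef_pos: [0.5412, 0.0749, 0.0691]
tcp_rot: [2.162, 2.277, 0.003]
force: [0.8, 1.0, 4.7]
finger_gap: 0.0125
```

```bash
python3 -c "
from h import *
go([.5403,.0740,.0692],2.9);print(ctrl.sense()['force'],ctrl.sense()['moment'])"
```

```text
pos [0.5412 0.0749 0.0691] yaw 2.97 rot tilt [ 0.002  0.    -1.   ] j7 -0.24
 shift cm [-0.08 -0.1  -0.01]
 wz 0.001 or -3.14
[0.77075844 1.02650466 4.6999397 ] [ 0.19623955 -0.14034873 -0.03277428]
```

Call:
play_rows(moves=[{"x": 0, "y": 0, "z": 0, "wx": 0, "wy": 0, "wz": 0, "grip": 3.2}, {"x": 0, "y": 0, "z": 0, "wx": 0, "wy": 0, "wz": 0, "grip": 3.2}, {"x": 0, "y": 0, "z": 0, "wx": 0, "wy": 0, "wz": 0, "grip": 3.2}, {"x": 0, "y": 0, "z": -1.5, "wx": 0, "wy": 0, "wz": 0, "grip": 3.2}, {"x": 0, "y": 0, "z": -4, "wx": 0, "wy": 0, "wz": 0, "grip": 3.2}, {"x": 0, "y": 0, "z": -8, "wx": 0, "wy": 0, "wz": 0, "grip": 3.2}, {"x": 0, "y": 0, "z": -12, "wx": 0, "wy": 0, "wz": 0.1, "grip": 3.2}, {"x": 0, "y": 0, "z": -14, "wx": 0, "wy": 0, "wz": 0.24, "grip": 3.2}])

```text
t: 54.85
eef_pos: [0.5417, 0.0747, 0.212]
tcp_rot: [2.423, 1.996, 0.007]
force: [1.0, 0.4, 0.4]
finger_gap: 0.0317
```

Call:
play_rows(moves=[{"x": 0, "y": 0, "z": 0, "wx": 0, "wy": 0, "wz": 0.14, "grip": 4.5}, {"x": 0, "y": 0, "z": 0, "wx": 0, "wy": 0, "wz": 0.28, "grip": 4.5}, {"x": 0, "y": 0, "z": 0, "wx": 0, "wy": 0, "wz": 0.42, "grip": 4.5}, {"x": 0, "y": 0, "z": 0, "wx": 0, "wy": 0, "wz": 0.56, "grip": 4.5}, {"x": 0, "y": 0, "z": 0, "wx": 0, "wy": 0, "wz": 0.7, "grip": 4.5}, {"x": 0, "y": 0, "z": 0, "wx": 0, "wy": 0, "wz": 0.84, "grip": 4.5}, {"x": 0, "y": 0, "z": 0, "wx": 0, "wy": 0, "wz": 0.98, "grip": 4.5}, {"x": 0, "y": 0, "z": 0, "wx": 0, "wy": 0, "wz": 1.12, "grip": 4.5}])

```text
t: 55.65
eef_pos: [0.5399, 0.0743, 0.2081]
tcp_rot: [3.115, 0.404, -0.001]
force: [0.5, -0.4, 0.4]
finger_gap: 0.0448
```

Call:
play_rows(moves=[{"x": 0, "y": 0, "z": 0, "wx": 0, "wy": 0, "wz": 0.1, "grip": 4.5}, {"x": 0, "y": 0, "z": 0, "wx": 0, "wy": 0, "wz": 0.21, "grip": 4.5}, {"x": 0, "y": 0, "z": 0, "wx": 0, "wy": 0, "wz": 0.21, "grip": 4.5}, {"x": 0, "y": 0, "z": 0, "wx": 0, "wy": 0, "wz": 0.21, "grip": 4.5}, {"x": 0, "y": 0, "z": 0, "wx": 0, "wy": 0, "wz": 0.21, "grip": 4.5}, {"x": 0, "y": 0, "z": 0, "wx": 0, "wy": 0, "wz": 0.21, "grip": 4.5}, {"x": 0, "y": 0, "z": 0, "wx": 0, "wy": 0, "wz": 0.21, "grip": 4.5}, {"x": 0, "y": 0, "z": 0, "wx": 0, "wy": 0, "wz": 0.21, "grip": 4.5}])

```text
t: 56.45
eef_pos: [0.5403, 0.0745, 0.2085]
tcp_rot: [-3.14, -0.085, -0.0]
force: [-0.6, -0.5, 0.6]
finger_gap: 0.0449
```

```bash
python3 - <<'E'
from h import *
p=optics.snapshot("wrist");P=cloud(p);I=p["pixels"].astype(int);z=P[...,2];cv2.imwrite("pics/r.png",p["pixels"])
m=((I[...,2]>140)&(I[...,1]<170)&(I[...,0]<90)&(I[...,2]-I[...,0]>90)&(abs(z-.094)<.006)).astype(np.uint8)
n,L,S,C=cv2.connectedComponentsWithStats(m)
for i in range(1,n):
    if S[i,4]>80: print(np.round(C[i]),S[i,4],np.round(P[L==i].mean(0),4),cv2.minAreaRect((P[L==i][:,:2]*1000).astype(np.float32)))
m=(I.max(-1)<70)&(z>.086)&(z<.094)&(P[...,0]<.52);q=P[m];print("post",len(q),q.mean(0) if len(q) else 0)
go([.4705,.0702,.062],-87.1)
E
```

```text
[320.  39.] 1024 [0.662  0.0785 0.0938] ((662.2935791015625, 78.52159881591797), (13.317195892333984, 39.02580642700195), 3.5959603786468506)
[455. 111.] 207 [ 0.6173 -0.0322  0.0887] ((617.1880493164062, -31.79245376586914), (16.234642028808594, 15.781606674194336), 62.29852294921875)
[319. 115.] 842 [0.6077 0.0765 0.0938] ((607.4903564453125, 76.59940338134766), (13.033023834228516, 38.721107482910156), 3.10988187789917)
[315. 197.] 675 [0.5415 0.0754 0.0938] ((541.3865356445312, 75.51394653320312), (12.948943138122559, 38.17732238769531), 2.7595999240875244)
post 337 [0.47212721 0.07022112 0.08995119]
pos [0.5403 0.0745 0.2085] yaw -86.9 rot tilt [ 0. -0. -1.] j7 -1.73
 shift cm [-7.    0.05 14.65]
 wz 0.003 or -3.138
```

View pics/r.png

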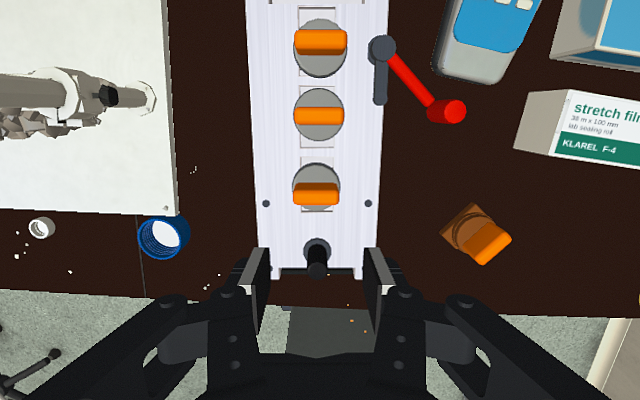

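All three holders sit at wing height 0.094, turned across the bed. The far one at (320,39) has slid about 7 mm off its slot's centre, so I'll centre it with the jaws before pushing home.

Call:
play_rows(moves=[{"x": 2, "y": 0, "z": 0, "wx": 0, "wy": 0, "wz": -0.14, "grip": 4.2}, {"x": 5, "y": 0, "z": 0, "wx": 0, "wy": 0, "wz": -0.28, "grip": 4.2}, {"x": 8, "y": 0, "z": 0, "wx": 0, "wy": 0, "wz": -0.42, "grip": 4.2}, {"x": 11, "y": 0, "z": 0, "wx": 0, "wy": 0, "wz": -0.56, "grip": 4.2}, {"x": 12.9, "y": 0, "z": 0, "wx": 0, "wy": 0, "wz": -0.7, "grip": 4.2}, {"x": 12.9, "y": 0.2, "z": 0, "wx": 0, "wy": 0, "wz": -0.84, "grip": 4.2}, {"x": 12.9, "y": 0.2, "z": 0, "wx": 0, "wy": 0, "wz": -0.98, "grip": 4.2}, {"x": 12.9, "y": 0.2, "z": 0, "wx": 0, "wy": 0, "wz": -1.12, "grip": 4.2}])

```text
t: 57.3
eef_pos: [0.6694, 0.0793, 0.2081]
tcp_rot: [-2.611, -1.747, 0.001]
force: [-0.0, 0.5, -0.1]
finger_gap: 0.0423
```

Call:
play_rows(moves=[{"x": 0, "y": 0, "z": 1, "wx": 0, "wy": 0, "wz": -0.14, "grip": 4.2}, {"x": 0, "y": 0, "z": 3, "wx": 0, "wy": 0, "wz": -0.28, "grip": 4.2}, {"x": 0, "y": 0, "z": 5, "wx": 0, "wy": 0, "wz": -0.42, "grip": 4.2}, {"x": 0, "y": 0, "z": 7, "wx": 0, "wy": 0, "wz": -0.45, "grip": 4.2}, {"x": 0, "y": 0, "z": 9, "wx": 0, "wy": 0, "wz": -0.45, "grip": 4.2}, {"x": 0, "y": 0, "z": 9, "wx": 0, "wy": 0, "wz": -0.45, "grip": 4.2}, {"x": 0, "y": 0, "z": 9, "wx": 0, "wy": 0, "wz": -0.45, "grip": 4.2}, {"x": 0, "y": 0, "z": 9, "wx": 0, "wy": 0, "wz": -0.45, "grip": 4.2}])

```text
t: 58.1
eef_pos: [0.6703, 0.0797, 0.12]
tcp_rot: [2.161, 2.278, 0.003]
force: [-0.0, 0.1, 0.2]
finger_gap: 0.042
```

```bash
python3 -c "
from h import *
go([.6695,.0795,.072],3)"
```

```text
pos [0.6703 0.0797 0.12  ] yaw 3.04 rot tilt [ 0.002  0.    -1.   ] j7 -0.24
 shift cm [-0.02 -0.09  4.8 ]
 wz 0.001 or -3.141
```

Call:
play_rows(moves=[{"x": 0, "y": -0.08, "z": 1.5, "wx": 0, "wy": 0, "wz": 0, "grip": 4.2}, {"x": 0, "y": -0.08, "z": 3, "wx": 0, "wy": 0, "wz": 0, "grip": 4.2}, {"x": 0, "y": -0.08, "z": 4, "wx": 0, "wy": 0, "wz": 0, "grip": 4.2}, {"x": 0, "y": -0.08, "z": 4.6, "wx": 0, "wy": 0, "wz": 0, "grip": 4.0}, {"x": 0, "y": -0.08, "z": 4.6, "wx": 0, "wy": 0, "wz": 0, "grip": 3.4}, {"x": 0, "y": -0.08, "z": 4.6, "wx": 0, "wy": 0, "wz": 0, "grip": 2.8}, {"x": 0, "y": -0.08, "z": 4.6, "wx": 0, "wy": 0, "wz": 0, "grip": 2.2}, {"x": 0, "y": -0.08, "z": 4.6, "wx": 0, "wy": 0, "wz": 0, "grip": 1.7}])

```text
t: 58.9
eef_pos: [0.6679, 0.0796, 0.073]
tcp_rot: [-2.161, -2.279, 0.001]
force: [-2.4, 0.8, 0.4]
finger_gap: 0.017
```

Call:
play_rows(moves=[{"x": 0, "y": 0, "z": 0, "wx": 0, "wy": 0, "wz": 0, "grip": 1.6}, {"x": 0, "y": 0, "z": 0, "wx": 0, "wy": 0, "wz": 0, "grip": 1.6}, {"x": 0, "y": 0, "z": 0, "wx": 0, "wy": 0, "wz": 0, "grip": 3}, {"x": 0, "y": 0, "z": 0, "wx": 0, "wy": 0, "wz": 0, "grip": 3}, {"x": 0, "y": 0, "z": -2, "wx": 0, "wy": 0, "wz": 0, "grip": 3}, {"x": 0, "y": 0, "z": -5, "wx": 0, "wy": 0, "wz": 0, "grip": 3}, {"x": 0, "y": 0, "z": -9, "wx": 0, "wy": 0, "wz": 0, "grip": 3}, {"x": 0, "y": 0, "z": -13.6, "wx": 0, "wy": 0, "wz": 0, "grip": 3}])

```text
t: 59.7
eef_pos: [0.6681, 0.0792, 0.2088]
tcp_rot: [-2.161, -2.279, 0.002]
force: [-0.2, 1.0, 0.2]
finger_gap: 0.0303
```

Call:
play_rows(moves=[{"x": 0, "y": -2, "z": 0, "wx": 0, "wy": 0, "wz": 0.14, "grip": 4.5}, {"x": 0, "y": -5, "z": 0, "wx": 0, "wy": 0, "wz": 0.28, "grip": 4.5}, {"x": 0, "y": -8, "z": 0, "wx": 0, "wy": 0, "wz": 0.42, "grip": 4.5}, {"x": 0, "y": -11, "z": 0, "wx": 0, "wy": 0, "wz": 0.56, "grip": 4.5}, {"x": 0, "y": -12.9, "z": 0, "wx": 0, "wy": 0, "wz": 0.7, "grip": 4.5}, {"x": 0, "y": -12.9, "z": 0, "wx": 0, "wy": 0, "wz": 0.84, "grip": 4.5}, {"x": 0, "y": -12.9, "z": 0, "wx": 0, "wy": 0, "wz": 0.98, "grip": 4.5}, {"x": 0, "y": -12.9, "z": 0, "wx": 0, "wy": 0, "wz": 1.12, "grip": 4.5}])

```text
t: 60.5
eef_pos: [0.5402, 0.0726, 0.209]
tcp_rot: [3.044, 0.774, 0.003]
force: [-0.7, 0.4, 0.8]
finger_gap: 0.0452
```

Call:
play_rows(moves=[{"x": 0, "y": 0, "z": 0, "wx": 0, "wy": 0, "wz": 0.14, "grip": 4.5}, {"x": 0, "y": 0, "z": 0, "wx": 0, "wy": 0, "wz": 0.28, "grip": 4.5}, {"x": 0, "y": 0, "z": 0, "wx": 0, "wy": 0, "wz": 0.42, "grip": 4.5}, {"x": 0, "y": 0, "z": 0, "wx": 0, "wy": 0, "wz": 0.45, "grip": 4.5}, {"x": 0, "y": 0, "z": 0, "wx": 0, "wy": 0, "wz": 0.45, "grip": 4.5}, {"x": 0, "y": 0, "z": 0, "wx": 0, "wy": 0, "wz": 0.45, "grip": 4.5}, {"x": 0, "y": 0, "z": 0, "wx": 0, "wy": 0, "wz": 0.45, "grip": 4.5}, {"x": 0, "y": 0, "z": 0, "wx": 0, "wy": 0, "wz": 0.45, "grip": 4.5}])

```text
t: 61.3
eef_pos: [0.5397, 0.0726, 0.2085]
tcp_rot: [-3.14, -0.086, -0.0]
force: [0.3, -0.4, -0.5]
finger_gap: 0.045
```

```bash
cat > chk.py <<'E'
from h import *
p=optics.snapshot("wrist");P=cloud(p);I=p["pixels"].astype(int);z=P[...,2];cv2.imwrite("pics/s.png",p["pixels"])
m=((I[...,2]>140)&(I[...,1]<170)&(I[...,0]<90)&(I[...,2]-I[...,0]>90)&(abs(z-.094)<.006)).astype(np.uint8)
n,L,S,C=cv2.connectedComponentsWithStats(m)
for i in range(1,n):
    if S[i,4]>80: print(np.round(C[i]),S[i,4],np.round(P[L==i].mean(0),4),cv2.minAreaRect((P[L==i][:,:2]*1000).astype(np.float32)))
m=(I.max(-1)<70)&(z>.086)&(z<.094)&(P[...,0]<.52);q=P[m];print("post",len(q),q.mean(0) if len(q) else 0)
E
python3 chk.py; python3 -c "
from h import *
go([.4705,.0702,.062],-87.1)"
```

```text
[318.  35.] 1028 [0.6641 0.0784 0.0937] ((664.5064086914062, 78.18830108642578), (13.774103164672852, 38.95128631591797), 1.6271493434906006)
[453. 110.] 212 [ 0.617  -0.0323  0.0887] ((616.6499633789062, -32.28278350830078), (14.992704391479492, 15.90977954864502), 55.45900344848633)
[316. 112.] 838 [0.6096 0.0767 0.0939] ((609.8519897460938, 76.50882720947266), (12.952831268310547, 38.601715087890625), 3.1037323474884033)
[313. 194.] 697 [0.5436 0.0753 0.0938] ((543.369384765625, 75.37582397460938), (13.327863693237305, 37.999267578125), 3.3028712272644043)
post 339 [0.47404661 0.07034794 0.08998806]
pos [0.5397 0.0725 0.2085] yaw -86.89 rot tilt [ 0.  0. -1.] j7 -1.74
 shift cm [-6.92 -0.14 14.65]
 wz 0.004 or -3.138
```

The plate moved 2 mm along with the holder instead of the holder sliding. I'll do it properly: grip, lift 1 mm, shift, set down.

Call:
play_rows(moves=[{"x": 2, "y": 0, "z": 0, "wx": 0, "wy": 0, "wz": -0.14, "grip": 4.2}, {"x": 5, "y": 0, "z": 0, "wx": 0, "wy": 0, "wz": -0.28, "grip": 4.2}, {"x": 8, "y": 0, "z": 0, "wx": 0, "wy": 0, "wz": -0.42, "grip": 4.2}, {"x": 11, "y": 0, "z": 0, "wx": 0, "wy": 0, "wz": -0.56, "grip": 4.2}, {"x": 12.7, "y": 0, "z": 0, "wx": 0, "wy": 0, "wz": -0.7, "grip": 4.2}, {"x": 12.7, "y": 0, "z": 0, "wx": 0, "wy": 0, "wz": -0.84, "grip": 4.2}, {"x": 12.7, "y": 0, "z": 0, "wx": 0, "wy": 0, "wz": -0.98, "grip": 4.2}, {"x": 12.7, "y": 0, "z": 0, "wx": 0, "wy": 0, "wz": -1.12, "grip": 4.2}])

```text
t: 62.15
eef_pos: [0.6666, 0.0793, 0.2082]
tcp_rot: [-2.61, -1.748, 0.0]
force: [-0.2, 0.8, -0.4]
finger_gap: 0.0416
```

Call:
play_rows(moves=[{"x": 0, "y": 0, "z": 1, "wx": 0, "wy": 0, "wz": -0.14, "grip": 4.2}, {"x": 0, "y": 0, "z": 3, "wx": 0, "wy": 0, "wz": -0.28, "grip": 4.2}, {"x": 0, "y": 0, "z": 5, "wx": 0, "wy": 0, "wz": -0.42, "grip": 4.2}, {"x": 0, "y": 0, "z": 7, "wx": 0, "wy": 0, "wz": -0.45, "grip": 4.2}, {"x": 0, "y": 0, "z": 9, "wx": 0, "wy": 0, "wz": -0.45, "grip": 4.2}, {"x": 0, "y": 0, "z": 9, "wx": 0, "wy": 0, "wz": -0.45, "grip": 4.2}, {"x": 0, "y": 0, "z": 9, "wx": 0, "wy": 0, "wz": -0.45, "grip": 4.2}, {"x": 0, "y": 0, "z": 9, "wx": 0, "wy": 0, "wz": -0.45, "grip": 4.2}])

```text
t: 62.95
eef_pos: [0.6675, 0.0797, 0.12]
tcp_rot: [2.161, 2.278, 0.003]
force: [0.4, -0.5, 0.2]
finger_gap: 0.0423
```

```bash
python3 - <<'E'
from h import *
go([.665,.0785,.072],2.5)
p=optics.snapshot("wrist");P=cloud(p);I=p["pixels"].astype(int);z=P[...,2]
m=((I[...,2]>140)&(I[...,1]<170)&(I[...,0]<90)&(abs(z-.094)<.006)&(abs(P[...,0]-.665)<.03));q=P[m];print(len(q),q.mean(0),q.min(0),q.max(0))
E
```

```text
pos [0.6675 0.0797 0.12  ] yaw 3.04 rot tilt [ 0.003  0.    -1.   ] j7 -0.26
 shift cm [-0.1  -0.27  4.8 ]
 wz 0.009 or -3.132
1330 [0.66470402 0.08044829 0.09385122] [0.65798849 0.05978731 0.08924956] [0.67186281 0.0988128  0.0959316 ]
```

Call:
play_rows(moves=[{"x": 0, "y": -0.2, "z": 1.5, "wx": 0, "wy": 0, "wz": 0, "grip": 4.2}, {"x": 0, "y": -0.2, "z": 3, "wx": 0, "wy": 0, "wz": 0, "grip": 4.2}, {"x": 0, "y": -0.2, "z": 4, "wx": 0, "wy": 0, "wz": 0, "grip": 4.2}, {"x": 0, "y": -0.2, "z": 4.6, "wx": 0, "wy": 0, "wz": 0, "grip": 4.0}, {"x": 0, "y": -0.2, "z": 4.6, "wx": 0, "wy": 0, "wz": 0, "grip": 3}, {"x": 0, "y": -0.2, "z": 4.6, "wx": 0, "wy": 0, "wz": 0, "grip": 2}, {"x": 0, "y": -0.2, "z": 4.6, "wx": 0, "wy": 0, "wz": 0, "grip": 1}, {"x": 0, "y": -0.2, "z": 4.6, "wx": 0, "wy": 0, "wz": 0, "grip": 1}], force=50)

```text
t: 63.8
eef_pos: [0.6651, 0.0795, 0.0731]
tcp_rot: [2.161, 2.279, 0.002]
force: [1.4, -0.3, -0.8]
finger_gap: 0.0127
```

Call:
play_rows(moves=[{"x": 0, "y": 0, "z": 0, "wx": 0, "wy": 0, "wz": 0, "grip": 1}, {"x": 0, "y": 0, "z": 0, "wx": 0, "wy": 0, "wz": 0, "grip": 1}, {"x": 0, "y": 0, "z": -0.1, "wx": 0, "wy": 0, "wz": 0, "grip": 1}, {"x": 0, "y": 0, "z": -0.15, "wx": 0, "wy": 0, "wz": 0, "grip": 1}, {"x": 0, "y": 0, "z": -0.15, "wx": 0, "wy": 0, "wz": 0, "grip": 1}, {"x": 0, "y": 0, "z": -0.15, "wx": 0, "wy": 0, "wz": 0, "grip": 1}, {"x": 0, "y": 0, "z": -0.15, "wx": 0, "wy": 0, "wz": 0, "grip": 1}, {"x": 0, "y": 0, "z": -0.15, "wx": 0, "wy": 0, "wz": 0, "grip": 1}])

```text
t: 64.6
eef_pos: [0.6643, 0.0793, 0.0739]
tcp_rot: [-2.162, -2.28, 0.0]
force: [1.0, -0.3, -2.7]
finger_gap: 0.013
```

Force z is −2.7 N, so its weight is off the plate. Shift +8 mm, then lower.

Call:
play_rows(moves=[{"x": 0, "y": 0.2, "z": 0, "wx": 0, "wy": 0, "wz": 0, "grip": 1}, {"x": 0, "y": 0.4, "z": 0, "wx": 0, "wy": 0, "wz": 0, "grip": 1}, {"x": 0, "y": 0.6, "z": 0, "wx": 0, "wy": 0, "wz": 0, "grip": 1}, {"x": 0, "y": 0.8, "z": 0, "wx": 0, "wy": 0, "wz": 0, "grip": 1}, {"x": 0, "y": 0.8, "z": 0, "wx": 0, "wy": 0, "wz": 0, "grip": 1}, {"x": 0, "y": 0.8, "z": 0, "wx": 0, "wy": 0, "wz": 0, "grip": 1}, {"x": 0, "y": 0.8, "z": 0.1, "wx": 0, "wy": 0, "wz": 0, "grip": 1}, {"x": 0, "y": 0.8, "z": 0.15, "wx": 0, "wy": 0, "wz": 0, "grip": 1}])

```text
t: 65.4
eef_pos: [0.6725, 0.0798, 0.073]
tcp_rot: [2.162, 2.279, 0.0]
force: [-1.7, -0.7, 2.1]
finger_gap: 0.0128
```

Call:
play_rows(moves=[{"x": 0, "y": 0, "z": 0, "wx": 0, "wy": 0, "wz": 0, "grip": 1}, {"x": 0, "y": 0, "z": 0, "wx": 0, "wy": 0, "wz": 0, "grip": 2}, {"x": 0, "y": 0, "z": 0, "wx": 0, "wy": 0, "wz": 0, "grip": 3}, {"x": 0, "y": 0, "z": 0, "wx": 0, "wy": 0, "wz": 0, "grip": 3}, {"x": 0, "y": 0, "z": -2, "wx": 0, "wy": 0, "wz": 0, "grip": 3}, {"x": 0, "y": 0, "z": -5, "wx": 0, "wy": 0, "wz": 0, "grip": 3}, {"x": 0, "y": 0, "z": -9, "wx": 0, "wy": 0, "wz": 0, "grip": 3}, {"x": 0, "y": 0, "z": -13.6, "wx": 0, "wy": 0, "wz": 0, "grip": 3}])

```text
t: 66.2
eef_pos: [0.6716, 0.0795, 0.2088]
tcp_rot: [-2.161, -2.279, 0.003]
force: [0.5, 0.1, 1.4]
finger_gap: 0.0298
```

Call:
play_rows(moves=[{"x": 0, "y": -2, "z": 0, "wx": 0, "wy": 0, "wz": 0.14, "grip": 4.5}, {"x": 0, "y": -5, "z": 0, "wx": 0, "wy": 0, "wz": 0.28, "grip": 4.5}, {"x": 0, "y": -8, "z": 0, "wx": 0, "wy": 0, "wz": 0.42, "grip": 4.5}, {"x": 0, "y": -11, "z": 0, "wx": 0, "wy": 0, "wz": 0.56, "grip": 4.5}, {"x": 0, "y": -13.2, "z": 0, "wx": 0, "wy": 0, "wz": 0.7, "grip": 4.5}, {"x": 0, "y": -13.2, "z": 0, "wx": 0, "wy": 0, "wz": 0.84, "grip": 4.5}, {"x": 0, "y": -13.2, "z": 0, "wx": 0, "wy": 0, "wz": 0.98, "grip": 4.5}, {"x": 0, "y": -13.2, "z": 0, "wx": 0, "wy": 0, "wz": 1.12, "grip": 4.5}])

```text
t: 67.0
eef_pos: [0.5406, 0.0729, 0.209]
tcp_rot: [3.044, 0.775, 0.002]
force: [0.2, -0.3, 0.2]
finger_gap: 0.0448
```

Call:
play_rows(moves=[{"x": 0, "y": 0, "z": 0, "wx": 0, "wy": 0, "wz": 0.14, "grip": 4.5}, {"x": 0, "y": 0, "z": 0, "wx": 0, "wy": 0, "wz": 0.28, "grip": 4.5}, {"x": 0, "y": 0, "z": 0, "wx": 0, "wy": 0, "wz": 0.42, "grip": 4.5}, {"x": 0, "y": 0, "z": 0, "wx": 0, "wy": 0, "wz": 0.45, "grip": 4.5}, {"x": 0, "y": 0, "z": 0, "wx": 0, "wy": 0, "wz": 0.45, "grip": 4.5}, {"x": 0, "y": 0, "z": 0, "wx": 0, "wy": 0, "wz": 0.45, "grip": 4.5}, {"x": 0, "y": 0, "z": 0, "wx": 0, "wy": 0, "wz": 0.45, "grip": 4.5}, {"x": 0, "y": 0, "z": 0, "wx": 0, "wy": 0, "wz": 0.45, "grip": 4.5}])

```text
t: 67.8
eef_pos: [0.5406, 0.0727, 0.2085]
tcp_rot: [-3.14, -0.086, -0.0]
force: [-0.4, 0.2, -0.5]
finger_gap: 0.0454
```

```bash
python3 chk.py; python3 -c "
from h import *
go([.4725,.0702,.064],-87.1)"
```

```text
[318.  26.] 1030 [0.671  0.0788 0.0937] ((671.2933959960938, 78.77676391601562), (12.956451416015625, 38.643463134765625), 3.145172119140625)
[453. 111.] 229 [ 0.6171 -0.0327  0.0887] ((617.0703125, -32.83500671386719), (16.79168128967285, 15.597259521484375), 22.00201416015625)
[317. 113.] 826 [0.6096 0.0764 0.0939] ((609.2596435546875, 76.54815673828125), (12.947078704833984, 38.745426177978516), 3.0907256603240967)
[313. 195.] 674 [0.5435 0.0754 0.0938] ((542.9886474609375, 75.44059753417969), (12.87723159790039, 38.109886169433594), 3.5341062545776367)
post 339 [0.4739471  0.07031504 0.08988858]
pos [0.5406 0.0727 0.2085] yaw -86.89 rot tilt [ 0.  0. -1.] j7 -1.75
 shift cm [-6.82 -0.12 14.45]
 wz 0.004 or -3.138
```

Call:
play_rows(moves=[{"x": -3, "y": -0.1, "z": 1, "wx": 0, "wy": 0, "wz": 0, "grip": 4.5}, {"x": -6.7, "y": -0.1, "z": 2, "wx": 0, "wy": 0, "wz": 0, "grip": 4.5}, {"x": -6.7, "y": -0.1, "z": 5, "wx": 0, "wy": 0, "wz": 0, "grip": 4.5}, {"x": -6.7, "y": -0.1, "z": 8, "wx": 0, "wy": 0, "wz": 0, "grip": 4.5}, {"x": -6.7, "y": -0.1, "z": 11, "wx": 0, "wy": 0, "wz": 0, "grip": 4.5}, {"x": -6.7, "y": -0.1, "z": 13.5, "wx": 0, "wy": 0, "wz": 0, "grip": 4.5}, {"x": -6.7, "y": -0.1, "z": 14.4, "wx": 0, "wy": 0, "wz": 0, "grip": 4.5}, {"x": -6.7, "y": -0.1, "z": 14.4, "wx": 0, "wy": 0, "wz": 0, "grip": 4.5}])

```text
t: 68.65
eef_pos: [0.4729, 0.07, 0.0637]
tcp_rot: [3.14, 0.085, -0.004]
force: [0.4, -0.3, 0.7]
finger_gap: 0.0449
```

Call:
play_rows(moves=[{"x": 0, "y": 0, "z": 0, "wx": 0, "wy": 0, "wz": 0, "grip": 1.5}, {"x": 0, "y": 0, "z": 0, "wx": 0, "wy": 0, "wz": 0, "grip": 1.5}, {"x": 0, "y": 0, "z": 0, "wx": 0, "wy": 0, "wz": 0, "grip": 1.5}, {"x": 0, "y": 0, "z": 0, "wx": 0, "wy": 0, "wz": 0, "grip": 1.5}, {"x": 0, "y": 0, "z": 0, "wx": 0, "wy": 0, "wz": 0, "grip": 1.5}, {"x": 0, "y": 0, "z": 0, "wx": 0, "wy": 0, "wz": 0, "grip": 1.5}, {"x": 0, "y": 0, "z": 0, "wx": 0, "wy": 0, "wz": 0, "grip": 1.5}, {"x": 0, "y": 0, "z": 0, "wx": 0, "wy": 0, "wz": 0, "grip": 1.5}])

```text
t: 69.45
eef_pos: [0.475, 0.0703, 0.066]
tcp_rot: [-3.14, -0.084, -0.005]
force: [-1.6, -1.2, 6.5]
finger_gap: 0.0186
```

```bash
python3 -c "
from h import *
go([.6942,.0824,.0644],-87.1)"
```

```text
pos [0.475  0.0703 0.066 ] yaw -86.92 rot tilt [ 0.003  0.    -1.   ] j7 -1.79
 shift cm [21.95 -0.03  0.23]
 wz 0.003 or -3.138
```

Call:
play_rows(moves=[{"x": 0.2, "y": 0, "z": 0, "wx": 0, "wy": 0, "wz": 0, "grip": 1.5}, {"x": 0.7, "y": 0, "z": 0, "wx": 0, "wy": 0, "wz": 0, "grip": 1.5}, {"x": 1.5, "y": 0, "z": 0, "wx": 0, "wy": 0, "wz": 0, "grip": 1.5}, {"x": 2.7, "y": 0, "z": 0, "wx": 0, "wy": 0, "wz": 0, "grip": 1.5}, {"x": 4.0, "y": 0, "z": 0, "wx": 0, "wy": 0, "wz": 0, "grip": 1.5}, {"x": 5.3, "y": 0, "z": 0, "wx": 0, "wy": 0, "wz": 0, "grip": 1.5}, {"x": 6.6, "y": 0, "z": 0, "wx": 0, "wy": 0, "wz": 0, "grip": 1.5}, {"x": 7.9, "y": 0, "z": 0, "wx": 0, "wy": 0, "wz": 0, "grip": 1.5}])

```text
t: 70.25
eef_pos: [0.5527, 0.0746, 0.066]
tcp_rot: [-3.14, -0.085, 0.001]
force: [-4.1, -1.3, 9.7]
finger_gap: 0.0182
```

Call:
play_rows(moves=[{"x": 1.3, "y": 0, "z": 0, "wx": 0, "wy": 0, "wz": 0, "grip": 1.5}, {"x": 2.6, "y": 0, "z": 0, "wx": 0, "wy": 0, "wz": 0, "grip": 1.5}, {"x": 3.9, "y": 0, "z": 0, "wx": 0, "wy": 0, "wz": 0, "grip": 1.5}, {"x": 5.2, "y": 0, "z": 0, "wx": 0, "wy": 0, "wz": 0, "grip": 1.5}, {"x": 6.5, "y": 0, "z": 0, "wx": 0, "wy": 0, "wz": 0, "grip": 1.5}, {"x": 7.8, "y": 0, "z": 0, "wx": 0, "wy": 0, "wz": 0, "grip": 1.5}, {"x": 9.0, "y": 0, "z": 0, "wx": 0, "wy": 0, "wz": 0, "grip": 1.5}, {"x": 10, "y": 0, "z": 0, "wx": 0, "wy": 0, "wz": 0, "grip": 1.5}])

```text
t: 71.05
eef_pos: [0.6528, 0.0801, 0.0661]
tcp_rot: [-3.14, -0.085, -0.0]
force: [-4.7, 0.8, 6.9]
finger_gap: 0.0183
```

```bash
python3 -c "
from h import *
go([.6942,.0824,.0644],-87.1);print(ctrl.sense()['force'])"
```

```text
pos [0.6528 0.0801 0.0661] yaw -86.91 rot tilt [ 0.  0. -1.] j7 -1.74
 shift cm [ 4.15 -0.    0.17]
 wz 0.003 or -3.138
[-4.66685495  0.78664993  6.85743522]
```

Call:
play_rows(moves=[{"x": 1.0, "y": 0, "z": 0, "wx": 0, "wy": 0, "wz": 0, "grip": 1.5}, {"x": 2.0, "y": 0, "z": 0, "wx": 0, "wy": 0, "wz": 0, "grip": 1.5}, {"x": 2.8, "y": 0, "z": 0, "wx": 0, "wy": 0, "wz": 0, "grip": 1.5}, {"x": 3.5, "y": 0, "z": 0, "wx": 0, "wy": 0, "wz": 0, "grip": 1.5}, {"x": 4.1, "y": 0, "z": 0, "wx": 0, "wy": 0, "wz": 0, "grip": 1.5}, {"x": 4.5, "y": 0, "z": 0, "wx": 0, "wy": 0, "wz": 0, "grip": 1.5}, {"x": 4.8, "y": 0, "z": 0, "wx": 0, "wy": 0, "wz": 0, "grip": 1.5}, {"x": 4.8, "y": 0, "z": 0, "wx": 0, "wy": 0, "wz": 0, "grip": 1.5}])

```text
t: 71.85
eef_pos: [0.6966, 0.0825, 0.0661]
tcp_rot: [3.14, 0.084, -0.014]
force: [-12.2, -0.4, 12.5]
finger_gap: 0.0183
```

Call:
play_rows(moves=[{"x": 0.3, "y": 0, "z": 0, "wx": 0, "wy": 0, "wz": 0, "grip": 1.5}, {"x": 0.3, "y": 0, "z": 0, "wx": 0, "wy": 0, "wz": 0, "grip": 1.5}, {"x": 0.3, "y": 0, "z": 0, "wx": 0, "wy": 0, "wz": 0, "grip": 1.5}, {"x": 0.3, "y": 0, "z": 0, "wx": 0, "wy": 0, "wz": 0, "grip": 1.5}, {"x": -0.3, "y": 0, "z": 0, "wx": 0, "wy": 0, "wz": 0, "grip": 1.5}, {"x": -0.3, "y": 0, "z": 0, "wx": 0, "wy": 0, "wz": 0, "grip": 3}, {"x": -0.3, "y": 0, "z": 0, "wx": 0, "wy": 0, "wz": 0, "grip": 4.5}, {"x": -0.3, "y": 0, "z": 0, "wx": 0, "wy": 0, "wz": 0, "grip": 4.5}])

```text
t: 72.65
eef_pos: [0.6976, 0.0821, 0.0644]
tcp_rot: [3.14, 0.084, 0.0]
force: [-0.1, 0.4, 1.1]
finger_gap: 0.0448
```

Call:
play_rows(moves=[{"x": 0, "y": 0, "z": -2, "wx": 0, "wy": 0, "wz": 0, "grip": 4.5}, {"x": 0, "y": 0, "z": -5, "wx": 0, "wy": 0, "wz": 0, "grip": 4.5}, {"x": 0, "y": 0, "z": -9, "wx": 0, "wy": 0, "wz": 0, "grip": 4.5}, {"x": -2, "y": 3, "z": -12, "wx": 0, "wy": 0, "wz": -0.14, "grip": 4.5}, {"x": -5, "y": 7, "z": -12, "wx": 0, "wy": 0, "wz": -0.28, "grip": 4.5}, {"x": -7.5, "y": 11, "z": -12, "wx": 0, "wy": 0, "wz": -0.42, "grip": 4.5}, {"x": -7.5, "y": 11, "z": -12, "wx": 0, "wy": 0, "wz": -0.56, "grip": 4.5}, {"x": -7.5, "y": 11, "z": -12, "wx": 0, "wy": 0, "wz": -0.7, "grip": 4.5}])

```text
t: 73.45
eef_pos: [0.6279, -0.0345, 0.1847]
tcp_rot: [2.919, 1.158, -0.0]
force: [-0.2, -0.2, 0.3]
finger_gap: 0.0451
```

```bash
python3 - <<'E'
from h import *
p=optics.snapshot("wrist");P=cloud(p);I=p["pixels"].astype(int);z=P[...,2];cv2.imwrite("pics/t.png",p["pixels"])
red=(I[...,2]>120)&(I[...,1]<60)&(I[...,0]<60);q=P[red&(z>.083)];k=q.mean(0);print("knob",len(q),k)
m=(I.max(-1)<70)&(z>.086)&(z<.094)&(abs(P[...,0]-.69)<.03)&(abs(P[...,1]-.08)<.03);q=P[m];print("post",len(q),q.mean(0) if len(q) else 0)
go([k[0],k[1],.060],-43)
E
```

```text
knob 405 [ 0.61765293 -0.03197434  0.08796403]
post 695 [0.69340154 0.08175151 0.08992919]
pos [ 0.6283 -0.0331  0.1847] yaw -46.42 rot tilt [ 0.  0. -1.] j7 -0.9
 shift cm [-0.7  -0.82 12.47]
 wz -0.06 or 3.082
```

Post back at its home reading (0.693). Now the knob.

Call:
play_rows(moves=[{"x": -0.4, "y": -0.4, "z": 2, "wx": 0, "wy": 0, "wz": -0.05, "grip": 4.5}, {"x": -0.7, "y": -0.82, "z": 4, "wx": 0, "wy": 0, "wz": -0.105, "grip": 4.5}, {"x": -0.7, "y": -0.82, "z": 7, "wx": 0, "wy": 0, "wz": -0.105, "grip": 4.5}, {"x": -0.7, "y": -0.82, "z": 10, "wx": 0, "wy": 0, "wz": -0.105, "grip": 4.5}, {"x": -0.7, "y": -0.82, "z": 12, "wx": 0, "wy": 0, "wz": -0.105, "grip": 4.5}, {"x": -0.7, "y": -0.82, "z": 12.3, "wx": 0, "wy": 0, "wz": -0.105, "grip": 4.5}, {"x": -0.7, "y": -0.82, "z": 12.3, "wx": 0, "wy": 0, "wz": -0.105, "grip": 4.5}, {"x": -0.7, "y": -0.82, "z": 12.3, "wx": 0, "wy": 0, "wz": -0.105, "grip": 3}], force=40)

```text
t: 74.3
eef_pos: [0.619, -0.0303, 0.0628]
tcp_rot: [2.856, 1.307, 0.004]
force: [0.5, -0.3, 0.2]
finger_gap: 0.0317
```

Call:
play_rows(moves=[{"x": 0, "y": 0, "z": 0, "wx": 0, "wy": 0, "wz": 0, "grip": 1.5}, {"x": 0, "y": 0, "z": 0, "wx": 0, "wy": 0, "wz": 0, "grip": 1.5}, {"x": 0, "y": 0, "z": 0, "wx": 0, "wy": 0, "wz": 0, "grip": 1.5}, {"x": 0, "y": 0, "z": 0, "wx": 0, "wy": 0, "wz": 0, "grip": 1.5}, {"x": 0, "y": 0, "z": 0, "wx": 0, "wy": 0, "wz": 0, "grip": 1.5}, {"x": 0, "y": 0, "z": 0, "wx": 0, "wy": 0, "wz": 0, "grip": 1.5}, {"x": 0, "y": 0, "z": 0, "wx": 0, "wy": 0, "wz": 0, "grip": 1.5}, {"x": 0, "y": 0, "z": 0, "wx": 0, "wy": 0, "wz": 0, "grip": 1.5}])

```text
t: 75.1
eef_pos: [0.6191, -0.0305, 0.0632]
tcp_rot: [2.855, 1.307, 0.005]
force: [-0.2, -1.3, 5.7]
finger_gap: 0.019
```

```bash
python3 -c "
from h import *
go([.6667,.0245,.06],-40.4)"
```

```text
pos [ 0.6191 -0.0305  0.0632] yaw -40.81 rot tilt [ 0.003 -0.    -1.   ] j7 -0.84
 shift cm [7.27 0.01 0.34]
 wz -0.007 or 3.134
```

Call:
play_rows(moves=[{"x": 0.06, "y": -0.95, "z": 0, "wx": 0, "wy": 0, "wz": 0.13, "grip": 1.5}, {"x": 0.25, "y": -1.88, "z": 0, "wx": 0, "wy": 0, "wz": 0.26, "grip": 1.5}, {"x": 0.55, "y": -2.78, "z": 0, "wx": 0, "wy": 0, "wz": 0.39, "grip": 1.5}, {"x": 0.97, "y": -3.63, "z": 0, "wx": 0, "wy": 0, "wz": 0.52, "grip": 1.5}, {"x": 1.49, "y": -4.42, "z": 0, "wx": 0, "wy": 0, "wz": 0.65, "grip": 1.5}, {"x": 2.11, "y": -5.13, "z": 0, "wx": 0, "wy": 0, "wz": 0.78, "grip": 1.5}, {"x": 2.82, "y": -5.76, "z": 0, "wx": 0, "wy": 0, "wz": 0.91, "grip": 1.5}, {"x": 2.82, "y": -5.76, "z": 0, "wx": 0, "wy": 0, "wz": 0.91, "grip": 1.5}])

```text
t: 75.9
eef_pos: [0.5958, 0.0292, 0.0633]
tcp_rot: [3.141, -0.081, 0.012]
force: [5.4, -1.0, 2.0]
finger_gap: 0.0185
```

```bash
python3 -c "
from h import *
go([.6667,.0245,.06],-92.9);print(ctrl.sense()['force'],ctrl.sense()['finger_gap'])"
```

```text
pos [0.5958 0.0292 0.0633] yaw -92.94 rot tilt [ 0.008 -0.    -1.   ] j7 -1.75
 shift cm [7.1  0.11 0.38]
 wz -0.001 or 3.141
[ 5.36776147 -0.98752066  2.04991394] 0.01845515557559687
```

Call:
play_rows(moves=[{"x": 0.06, "y": -0.95, "z": 0, "wx": 0, "wy": 0, "wz": 0.13, "grip": 1.5}, {"x": 0.25, "y": -1.88, "z": 0, "wx": 0, "wy": 0, "wz": 0.26, "grip": 1.5}, {"x": 0.55, "y": -2.78, "z": 0, "wx": 0, "wy": 0, "wz": 0.39, "grip": 1.5}, {"x": 0.97, "y": -3.63, "z": 0, "wx": 0, "wy": 0, "wz": 0.52, "grip": 1.5}, {"x": 1.4, "y": -4.3, "z": 0, "wx": 0, "wy": 0, "wz": 0.63, "grip": 1.5}, {"x": 1.55, "y": -4.5, "z": 0, "wx": 0, "wy": 0, "wz": 0.66, "grip": 1.5}, {"x": 1.84, "y": -4.87, "z": 0, "wx": 0, "wy": 0, "wz": 0.66, "grip": 1.5}, {"x": 1.84, "y": -4.87, "z": 0, "wx": 0, "wy": 0, "wz": 0.66, "grip": 1.5}])

```text
t: 76.7
eef_pos: [0.614, 0.0712, 0.0632]
tcp_rot: [2.94, -1.093, 0.004]
force: [-0.9, -6.5, 9.7]
finger_gap: 0.0184
```

Call:
play_rows(moves=[{"x": 0, "y": -0.2, "z": 0, "wx": 0, "wy": 0, "wz": 0, "grip": 1.5}, {"x": 0, "y": -0.4, "z": 0, "wx": 0, "wy": 0, "wz": 0, "grip": 1.5}, {"x": 0, "y": -0.4, "z": 0, "wx": 0, "wy": 0, "wz": 0, "grip": 1.5}, {"x": 0, "y": -0.4, "z": 0, "wx": 0, "wy": 0, "wz": 0, "grip": 1.5}, {"x": 0, "y": -0.4, "z": 0, "wx": 0, "wy": 0, "wz": 0, "grip": 1.5}, {"x": 0, "y": -0.4, "z": 0, "wx": 0, "wy": 0, "wz": 0, "grip": 1.5}, {"x": 0, "y": -0.4, "z": 0, "wx": 0, "wy": 0, "wz": 0, "grip": 1.5}, {"x": 0, "y": -0.4, "z": 0, "wx": 0, "wy": 0, "wz": 0, "grip": 1.5}])

```text
t: 77.5
eef_pos: [0.614, 0.0713, 0.0631]
tcp_rot: [2.935, -1.094, -0.003]
force: [-7.6, -11.1, 14.4]
finger_gap: 0.0188
```

```bash
python3 -c "
from h import *
go([.6667,.0245,.06],-130.7);print(ctrl.sense()['force'],ctrl.sense()['finger_gap'])"
```

```text
pos [0.614  0.0713 0.0631] yaw -130.88 rot tilt [-0.005 -0.008 -1.   ] j7 -2.4
 shift cm [7.04 0.08 0.32]
 wz -0.003 or 3.138
[ -7.59823858 -11.1084442   14.38796334] 0.018759783067532284
```

Call:
play_rows(moves=[{"x": 0, "y": 0.6, "z": 0, "wx": 0, "wy": 0, "wz": 0, "grip": 1.5}, {"x": 0, "y": 0.7, "z": 0, "wx": 0, "wy": 0, "wz": 0, "grip": 3}, {"x": 0, "y": 0.7, "z": 0, "wx": 0, "wy": 0, "wz": 0, "grip": 4.5}, {"x": 0, "y": 0.7, "z": 0, "wx": 0, "wy": 0, "wz": 0, "grip": 4.5}, {"x": 0, "y": 0.7, "z": -2, "wx": 0, "wy": 0, "wz": 0, "grip": 4.5}, {"x": 0, "y": 0.7, "z": -6, "wx": 0, "wy": 0, "wz": 0, "grip": 4.5}, {"x": 0, "y": 0.7, "z": -10, "wx": 0, "wy": 0, "wz": -0.1, "grip": 4.5}, {"x": 0, "y": 0.7, "z": -14, "wx": 0, "wy": 0, "wz": -0.24, "grip": 4.5}])

```text
t: 78.3
eef_pos: [0.6106, 0.0747, 0.2023]
tcp_rot: [3.057, -0.723, -0.003]
force: [1.2, 0.7, -0.7]
finger_gap: 0.045
```

Call:
play_rows(moves=[{"x": 0, "y": 0, "z": -2, "wx": 0, "wy": 0, "wz": -0.14, "grip": 4.5}, {"x": 0, "y": 0, "z": -4, "wx": 0, "wy": 0, "wz": -0.28, "grip": 4.5}, {"x": 0, "y": 0, "z": -4, "wx": 0, "wy": 0, "wz": -0.42, "grip": 4.5}, {"x": 0, "y": 0, "z": -4, "wx": 0, "wy": 0, "wz": -0.52, "grip": 4.5}, {"x": 0, "y": 0, "z": -4, "wx": 0, "wy": 0, "wz": -0.52, "grip": 4.5}, {"x": 0, "y": 0, "z": -4, "wx": 0, "wy": 0, "wz": -0.52, "grip": 4.5}, {"x": 0, "y": 0, "z": -4, "wx": 0, "wy": 0, "wz": -0.52, "grip": 4.5}, {"x": 0, "y": 0, "z": -4, "wx": 0, "wy": 0, "wz": -0.52, "grip": 4.5}])

```text
t: 79.1
eef_pos: [0.6112, 0.0741, 0.2412]
tcp_rot: [3.141, 0.076, -0.001]
force: [-0.1, -0.5, -0.1]
finger_gap: 0.0453
```

```bash
python3 - <<'E'
from h import *
p=optics.snapshot("wrist");P=cloud(p);I=p["pixels"].astype(int);z=P[...,2];cv2.imwrite("pics/u.png",p["pixels"])
red=(I[...,2]>120)&(I[...,1]<60)&(I[...,0]<60);q=P[red&(z>.083)];k=q.mean(0);print("knob",len(q),k, np.degrees(np.arctan2(k[1]-.0245,k[0]-.6667)))
m=(I.max(-1)<70)&(z>.086)&(z<.094)&(abs(P[...,0]-.69)<.03)&(abs(P[...,1]-.08)<.03);q=P[m];print("post",len(q),q.mean(0) if len(q) else 0)
s=optics.snapshot("scene");a=cv2.resize(s["pixels"][90:330,210:430],None,fx=1.65,fy=1.65,interpolation=cv2.INTER_CUBIC)
b=cv2.resize(p["pixels"],None,fx=.68,fy=.68);h=max(a.shape[0],b.shape[0])
pad=lambda i:cv2.copyMakeBorder(i,0,h-i.shape[0],0,0,0);cv2.imwrite("pics/v.png",np.hstack([pad(a),pad(b)]));print(a.shape,b.shape)
E
```

```text
knob 271 [0.61155286 0.0730214  0.08796112] 138.65695651778435
post 405 [0.69323195 0.08233612 0.09008229]
(396, 363, 3) (272, 435, 3)
```

View pics/v.png

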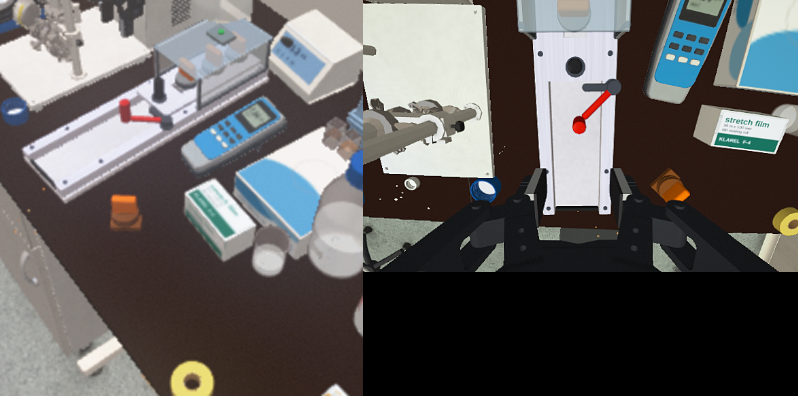

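The scene shows the lever back across the plate with its knob at wrist-panel (580,125). The holders are under the hood and the bench bystanders and brown piece are untouched. Knob and post match their starting readings within about 1.5 mm.

```bash
python3 -c "
from h import *
print(ctrl.hand_in())"
```

```text
the job is handed in; nothing more can be done
None
```

The shuttle is loaded and locked. All three holders are in their own slots, turned a quarter turn, with the shuttle home and the cam lever swung back. I handed the job in at about 79 s of the 210 s allowed, and the hand-in reported no verdict.

**Order of work:** I swung the lever out to about 89.8° and pulled the shuttle out 225 mm to its stop. The holders went in far slot first. Then I pushed the shuttle home and swung the lever back.

**Last checks:**
- **Holders:** with the shuttle still out, all three wing tops read 0.094 m, as a seated holder should, and all three were turned across the bed.
- **Shuttle:** the post reads (0.693, 0.082), the same as at the start. It resisted a further push.
- **Lever:** the knob is within about 1.5 mm and 1° of its starting position. It did not move under about 13 N.
- **Bench:** the last picture shows the film box, beaker, tape roll and brown look-alike standing where they were. I did not measure them.

**What went wrong on the way:**
- **Middle slot:** on the first try at this slot the foot caught the rim and the holder tipped about 18° in the jaws. I stood it back on the bench, regrasped it and fitted it cleanly.
- **Far slot:** this holder had slid about 7–10 mm off centre along its slot. My first attempt to centre it moved the shuttle about 2 mm off its stop. I then lifted it slightly and moved it over, leaving it about 3 mm off centre.

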